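# Fill the battery charger from part-filled trays, stack the empties and latch the contacts

### The arm

A 6-joint arm with a two-finger parallel gripper is mounted at the origin on the work surface. World frame = base frame: x ahead of the robot, y to its left, z up, the work surface at z = 0. Lengths are in m, angles in rad, forces in N, time in s.
With the tool pointing down it reaches from about 0.425 to 0.95 m from the base axis. Payload 3.5 kg.
Tool frame: the origin (TCP) lies midway between the tips of the shut fingers; the grasp point (between the pads) lies 19 mm behind it; z points along the fingers, y is the line along which they close (so a half turn about z gives the same grasp; the last joint's range is limited). The gripper opens to 85 mm and grips with 20 to 120 N. Pads are 22 mm wide; open, the fingers measure 114 mm over their backs; the gripper's body (76 mm by 85 mm) begins 54 mm behind the grasp point. The pads swing forward as they close: fully open they stand 13 mm farther back than shut.
Start: joints at [1.141, 0.286, 1.577, -0, 1.279, -0.15], TCP at [0.186, 0.649, 0.2] pointing down, gripper open.
Joint ranges: [-2.77, 2.77], [-0.9, 2.22], [0.21, 2.48], [-1.53, 4.67], [0.24, 2.81], [-2.84, 2.84]. Speed limits (rad/s): [2.79, 2.79, 3.14, 3.14, 3.14, 3.14].

### API

Orientations are given as a unit quaternion [x, y, z, w].
In Python, from plant import get_state, read_camera, ctrl gives the robot as it stands.
- The arm moves only by the shell command python3 -m crank 'ROWS' [FORCE]. ROWS is JSON, a list of rows, each a list of 3 entries, a list of its own where there are three numbers: the shift along the tool's x, y, z in mm, then the turn about the tool's z in degrees, then the closure in counts, from 0 (fully open) to 255 (shut). In form: [[[tx, ty, tz], yaw, claw], ...]. A call has 1 to 10 rows; each row is the pose to reach, as a shift and turn from the pose commanded when the call began, along the tool's axes at that moment; what a row does not reach only later rows make up. A row lasts 1/10 s, in which the tool goes at most 50 mm and 8.59 degrees, less where a joint would pass 70% of its speed; a pose out of reach is approached as far as the arm can. A call with a gripper value outside its range is refused whole. The fingers move at their own pace and stop on an object; FORCE is the grip in N (left out, the last holds). Time passes only in rows, so rows that repeat a pose let the fingers close. It gives the time, the measured TCP pose, the force, the opening and the grip force at its end, in the units of the state.
- get_state(): the state, without advancing time (a new reading comes with each control period).
- read_camera(name): name is "scene" or "top" or "wrist"; returns a dict with "frame" (420x560x3 uint8, blue, green, red), "range_z" (420x560 float32, m along the optical axis (not along the pixel's ray), 0 where there is no reading), "vfov" (degrees; the focal length in pixels is half the picture's height over the tangent of half this angle, whatever the lens; pixels are square), "cx", "cy" (the principal point, pixels), "origin" and "orientation" of the camera in the world. Camera axes: x right, y down, z forward; pixel columns grow to the right and rows downward; lengths in m; the calibration is good to about 2 mm. A picture is of the moment at which its call begins.
- ctrl.sign_off(): hands the job in; it is judged then, once.
The state is a dict: "time": time; "qpos": joint angles; "dq": joint speeds; "joint_efforts": joint torques, N m; "eef_pos": TCP position; "tcp_rot": TCP orientation; "contact_force": force on the tool from outside, world axes, zero at the start; "wrist_torque": the same for the moment, N m; "opening": opening from 0.0 (shut) to 1.0 (fully open); "finger_force": force on a finger pad.
Only numpy, scipy, OpenCV 4.12 (cv2) and the standard library are available. Lean on these libraries where they do the work, as an engineer would, in place of code of your own. Each camera call takes 0.05 s, during which the arm holds its last target. There are 200 camera calls.

### The job

Put a full load of camcorder battery packs on charge: gently move packs from the two loose blue storage trays into the free pockets of the charging tray, standing upright, until all six are filled, and gather any packs left over in just one of the storage trays. Stack every emptied storage tray squarely on the pile of empties, nested in the rim below. Only once the charging tray is full, press the sprung contact lever on the charger's side down until it snaps over and stays down by itself; do not disturb the other things on the bench.

Things in the scene. Friction and masses are not known exactly. Their poses are not given: they have to be found in the camera images.
- pack1: camcorder battery pack, a grey plastic block 70 mm long (its x) x 38 mm wide (its y) x 56 mm tall (z up), 0.25 kg, pale label on top, contacts underneath, so it must stand upright; either end may face either way. Origin: centre of its underside. All packs are alike; None if this one is absent or held
- pack2: camcorder battery pack, a grey plastic block 70 mm long (its x) x 38 mm wide (its y) x 56 mm tall (z up), 0.25 kg, pale label on top, contacts underneath, so it must stand upright; either end may face either way. Origin: centre of its underside. All packs are alike; None if this one is absent or held
- pack3: camcorder battery pack, a grey plastic block 70 mm long (its x) x 38 mm wide (its y) x 56 mm tall (z up), 0.25 kg, pale label on top, contacts underneath, so it must stand upright; either end may face either way. Origin: centre of its underside. All packs are alike; None if this one is absent or held
- pack4: camcorder battery pack, a grey plastic block 70 mm long (its x) x 38 mm wide (its y) x 56 mm tall (z up), 0.25 kg, pale label on top, contacts underneath, so it must stand upright; either end may face either way. Origin: centre of its underside. All packs are alike; None if this one is absent or held
- pack5: camcorder battery pack, a grey plastic block 70 mm long (its x) x 38 mm wide (its y) x 56 mm tall (z up), 0.25 kg, pale label on top, contacts underneath, so it must stand upright; either end may face either way. Origin: centre of its underside. All packs are alike; None if this one is absent or held
- pack6: camcorder battery pack, a grey plastic block 70 mm long (its x) x 38 mm wide (its y) x 56 mm tall (z up), 0.25 kg, pale label on top, contacts underneath, so it must stand upright; either end may face either way. Origin: centre of its underside. All packs are alike; None if this one is absent or held
- pack7: camcorder battery pack, a grey plastic block 70 mm long (its x) x 38 mm wide (its y) x 56 mm tall (z up), 0.25 kg, pale label on top, contacts underneath, so it must stand upright; either end may face either way. Origin: centre of its underside. All packs are alike; None if this one is absent or held
- pack8: camcorder battery pack, a grey plastic block 70 mm long (its x) x 38 mm wide (its y) x 56 mm tall (z up), 0.25 kg, pale label on top, contacts underneath, so it must stand upright; either end may face either way. Origin: centre of its underside. All packs are alike; None if this one is absent or held
- trayA: blue stackable tray 176 (x) x 124 (y) x 28 mm, 0.18 kg, same turned by 180 deg; origin: centre of underside. 2 x 2 pockets, 81 x 48 mm, centres (+-42, +-34), floor 7 mm up, outer walls 4 thick. Carrying rib along x at y = 0, 20 mm thick, top 23 mm up, free floor beside its middle: lift the empty tray by it. A 4 mm foot drops inside the rim below with 5 mm play: a stack grows 24 mm per tray
- trayB: blue stackable tray 176 (x) x 124 (y) x 28 mm, 0.18 kg, same turned by 180 deg; origin: centre of underside. 2 x 2 pockets, 81 x 48 mm, centres (+-42, +-34), floor 7 mm up, outer walls 4 thick. Carrying rib along x at y = 0, 20 mm thick, top 23 mm up, free floor beside its middle: lift the empty tray by it. A 4 mm foot drops inside the rim below with 5 mm play: a stack grows 24 mm per tray
- pile: pile of empties: two empty blue trays like the storage trays, one on the other, fixed; origin: centre of its underside, x along the trays' 176 mm side, z up. The next tray set on it sits with its origin 48 mm above the pile's origin, one more at 72 mm
- charger: grey charger fixed to the bench: a black 2 x 3 charging tray (176 mm in x, 192 in y), a console 70 mm tall beyond it (x 100 to 185 mm), contact lever on its +y side. Origin: middle of the charging tray at bench level; x points to the console. Pocket floors 11 mm up, dividers to 27, walls to 32; pockets 81 (x) x 48 mm, 84 and 68 apart. One holds a pack at the start
- lever (a joint): contact lever, rad: 0 up (arm 0.5 rad above level), 0.5 fully down (level). Hinged steel arm on the charger's +y side that raises the contact pins under the packs. A spring pushes it back up (about 7 N at the paddle at first, less further down) until about 0.32 rad; past that it snaps down to its stop and stays
- lever_pad (a point): middle of the top face of the lever's black rubber paddle (44 x 34 mm); about 123 mm above the bench when up, 62 mm when down. It swings on a 130 mm radius about a hinge along the charger's y axis at (60, 150, 55) mm in the charger's frame; the paddle is on the hinge's -x side, its top 7 mm above the line of the arm through the hinge
- cell0 (a point): centre of the floor of charging pocket 0: where the underside of a pack standing in it belongs (x, y axes as the charger's)
- cell1 (a point): centre of the floor of charging pocket 1: where the underside of a pack standing in it belongs (x, y axes as the charger's)
- cell2 (a point): centre of the floor of charging pocket 2: where the underside of a pack standing in it belongs (x, y axes as the charger's)
- cell3 (a point): centre of the floor of charging pocket 3: where the underside of a pack standing in it belongs (x, y axes as the charger's)
- cell4 (a point): centre of the floor of charging pocket 4: where the underside of a pack standing in it belongs (x, y axes as the charger's)
- cell5 (a point): centre of the floor of charging pocket 5: where the underside of a pack standing in it belongs (x, y axes as the charger's)
- mug: blue mug on the bench, not part of the job
- screwdriver: screwdriver on the bench, not part of the job
- spanner: spanner on the bench, not part of the job
- solder_reel: reel of solder on the bench, not part of the job
Things that resemble listed ones, but are neither listed nor needed, are in the scene too. What is shaped like the trayB but red is not meant. Leave any orange look-alike of the pack5 alone.

How it is judged:
By the outcome, as a careful person would: the job done as asked, in the order asked, and still so for the second after the job is handed in, with the robot touching nothing.
Of pack2, pack3, pack4, pack5, pack6, pack7, pack8 only 5 to 7 are there at a start; the rules pass over those that are not, and their reading is None.
At some moment in a run one of trayA, trayB may be knocked a few centimetres aside while the robot is not near it.
It also fails if it takes over 200 s, if anything falls off the work surface, if the arm or the gripper's body presses on something with over 40 N, if the wrist force passes 120 N, or if a joint passes its speed limit or range.

## Working session

There is one attempt and no reset: what is moved stays moved. The work goes in short steps, Python scripts to look and compute and a shell command to move; the robot and the scene stay as the last step left them, time stands still between calls to the robot, and variables do not carry over. Pictures are saved under pics/ and viewed, at most 14 in all, crops included, and the job is handed in when it is done.

```bash
ls; mkdir -p pics; cat > h.py <<'E'
import numpy as np, cv2
from scipy.spatial.transform import Rotation as R
from plant import get_state, read_camera, ctrl
def cam(n):
    c=read_camera(n); c['f']=c['frame'].shape[0]/2/np.tan(np.radians(c['vfov'])/2); c['R']=R.from_quat(c['orientation']).as_matrix(); c['o']=np.array(c['origin']); return c
def cloud(c):
    z=c['range_z']; v,u=np.mgrid[:z.shape[0],:z.shape[1]]
    p=np.stack([(u-c['cx'])/c['f']*z,(v-c['cy'])/c['f']*z,z],-1)
    return p@c['R'].T+c['o']
def onplane(c,u,v,h):
    d=c['R']@np.array([(u-c['cx'])/c['f'],(v-c['cy'])/c['f'],1.]); return c['o']+d*(h-c['o'][2])/d[2]
E
python3 - <<'E'
from h import *
s=get_state(); print(s)
for n in ['top','scene']:
    c=cam(n); print(n,c['o'],c['R'].round(3).tolist(),c['f'],c['cx'],c['cy']); cv2.imwrite(f'pics/{n}0.png',c['frame']); np.save(f'{n}0.npy',c,allow_pickle=True)
E
```

```text
pics
{'time': 0.0, 'qpos': array([ 1.14101678e+00,  2.87215241e-01,  1.57816371e+00, -2.02277842e-05,
        1.27852901e+00, -1.50009850e-01]), 'dq': array([-8.57373676e-04,  1.21274317e-03, -7.61492655e-05,  1.55743798e-03,
        5.61726969e-04,  8.29758061e-04]), 'joint_efforts': array([-8.72887795e-04, -4.05965173e+01, -2.92633617e+01, -1.57596915e-04,
        5.78799751e-03,  1.88089501e-05]), 'eef_pos': array([0.18607581, 0.64810984, 0.19832136]), 'tcp_rot': array([ 1.39426098e-01,  9.90231803e-01, -1.11211643e-03, -3.21639053e-04]), 'contact_force': array([-0.01957193, -0.53317133, -0.8606696 ]), 'wrist_torque': array([-0.00433366,  0.03992157, -0.0108893 ]), 'finger_force': 0.0, 'opening': 1.0002775627413663}
top [0.409069   0.04819873 1.58133782] [[0.006, -0.999, 0.048], [-1.0, -0.006, 0.003], [-0.003, -0.048, -0.999]] 483.4032068975543 274.9599651902742 215.59560084871802
scene [1.09886694 0.40495566 0.93365229] [[-0.501, 0.665, -0.554], [0.865, 0.39, -0.315], [0.007, -0.637, -0.771]] 407.7163956490708 277.73953919711386 204.6457186630145
```

View pics/top0.png

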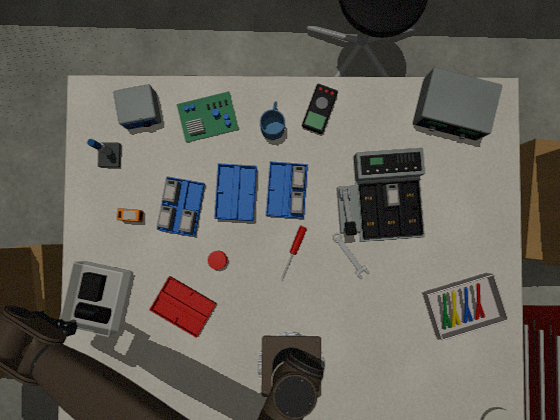

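View pics/scene0.png

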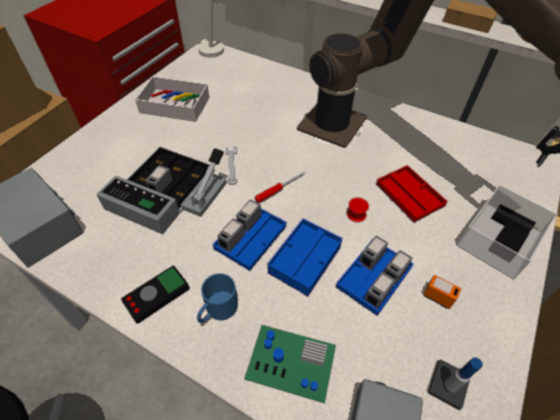

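Top view: blue trays are at (181,206) with 3 packs, (236,192) which is empty and taller, so the pile, and (287,190) with 2 packs. The charger is at (390,205) with a pack in its upper middle pocket and its lever at (348,215). The decoys are the red tray at (183,306) and the orange pack at (130,215). Next I measure these and make an enlarged crop.

```bash
python3 - <<'E'
from h import *
c=np.load('top0.npy',allow_pickle=True).item(); P=cloud(c); fr=c['frame']
cv2.imwrite('pics/crop1.png',cv2.resize(fr[140:260,105:445],(800,282),interpolation=cv2.INTER_CUBIC))
hsv=cv2.cvtColor(fr,cv2.COLOR_BGR2HSV)
def rects(mask,zlo,zhi,amin):
    m=(mask&(P[...,2]>zlo)&(P[...,2]<zhi)).astype(np.uint8)
    n,l,st,_=cv2.connectedComponentsWithStats(m)
    for i in range(1,n):
        if st[i,4]<amin: continue
        q=P[l==i]; r=cv2.minAreaRect((q[:,:2]*1000).astype(np.float32))
        print(st[i,:2]+st[i,2:4]//2,st[i,4],'c',np.round(r[0],1),'wh',np.round(r[1],1),'a',round(r[2],1),'z med/95',np.median(q[:,2]).round(4),np.percentile(q[:,2],95).round(4))
blue=(hsv[...,0]>100)&(hsv[...,0]<125)&(hsv[...,1]>130)
roi=np.zeros(blue.shape,bool); roi[140:260,105:445]=1
print('blue'); rects(blue&roi,-.01,.07,200)
print('packs'); rects(roi&~blue&(hsv[...,1]<70),.05,.075,30)
print('tall'); rects(roi,.062,.1,30)
print('charger black'); rects(roi&(hsv[...,2]<70),.005,.045,300)
E
```

```text
blue
[287 190] 1448 c [567.7  14.9] wh [123.1 175.3] a 86.1 z med/95 0.0094 0.0283
[236 192] 2123 c [557.  180.9] wh [121.7 174.6] a 86.9 z med/95 0.0319 0.0507
[181 206] 1089 c [512.2 359.5] wh [122.  174.8] a 80.2 z med/95 0.0124 0.0289
packs
[390 164] 1435 c [ 649.5 -307.8] wh [ 85.8 213.2] a 4.6 z med/95 0.0693 0.074
[298 177] 256 c [605.5 -18.4] wh [36.6 71.1] a 86.3 z med/95 0.0621 0.0672
[170 190] 273 c [559.9 387.4] wh [39. 69.] a 80.5 z med/95 0.0618 0.0673
[392 195] 285 c [ 550.1 -313.9] wh [69.8 40.6] a 6.0 z med/95 0.0655 0.0716
[344 196] 106 c [ 545.4 -164.6] wh [48.6 31.4] a 3.2 z med/95 0.066 0.0734
[297 202] 258 c [524.7 -14.8] wh [35.3 69.8] a 90.0 z med/95 0.0619 0.0675
[164 217] 276 c [476.9 402.6] wh [39.7 69.3] a 78.6 z med/95 0.0627 0.068
[187 221] 256 c [464.6 332.3] wh [36.2 69.1] a 81.0 z med/95 0.0618 0.0677
[129 215] 97 c [482.4 514.1] wh [37.9 26.7] a 83.2 z med/95 0.0559 0.0605
tall
[390 163] 1781 c [ 649.6 -308. ] wh [ 85.4 212.7] a 4.5 z med/95 0.07 0.076
[298 177] 134 c [605.2 -17.5] wh [66.8 34.9] a 0.2 z med/95 0.0644 0.0685
[170 190] 118 c [559.7 385.5] wh [35.3 68.5] a 80.1 z med/95 0.0641 0.0688
[392 194] 239 c [ 550.7 -313.7] wh [67.6 39.6] a 7.4 z med/95 0.0666 0.0721
[345 202] 128 c [ 525.1 -163.6] wh [90.5 21.6] a 7.8 z med/95 0.0767 0.0979
[296 202] 121 c [525.  -12.7] wh [35.3 68.7] a 87.7 z med/95 0.0643 0.0694
[164 217] 154 c [477.5 402.1] wh [36.5 67.8] a 78.7 z med/95 0.0644 0.0682
[186 220] 111 c [466.6 333.3] wh [36.4 66.5] a 79.0 z med/95 0.0645 0.0683
charger black
[113 156] 333 c [677.7 586.4] wh [81.2 46.5] a 0.9 z med/95 0.0189 0.0285
[389 198] 3086 c [ 549.2 -314.3] wh [268.7 210.8] a 4.3 z med/95 0.0136 0.0328
```

View pics/crop1.png

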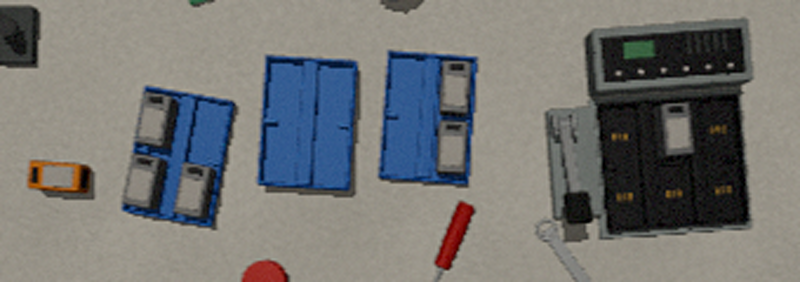

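The crop confirms both loose blue trays, with 3 and 2 packs, the middle pile and one pack in the charger. That makes 5 packs for 5 free pockets, with none left over. From the console rectangle the charger origin comes out near (507,-319), x axis +4.5°. The seated pack agrees with that to 2 mm.

```bash
cat > look.py <<'E'
from h import *
import sys
CH=np.array([507.4,-318.5]); CA=4.5
def cell(x,y):
    a=np.radians(CA); return CH+[x*np.cos(a)-y*np.sin(a),x*np.sin(a)+y*np.cos(a)]
def look(name=None):
    c=cam('top'); P=cloud(c); fr=c['frame']
    if name: cv2.imwrite(name,fr)
    hsv=cv2.cvtColor(fr,cv2.COLOR_BGR2HSV)
    roi=np.zeros(fr.shape[:2],bool); roi[140:260,140:445]=1
    blue=(hsv[...,0]>100)&(hsv[...,0]<125)&(hsv[...,1]>130)
    out=[]
    for k,m,lo,hi,am,s in [('blue',blue,-.01,.13,200,(122,175)),('pack',~blue&(hsv[...,1]<70),.05,.08,100,(38,70))]:
        m=(roi&m&(P[...,2]>lo)&(P[...,2]<hi)).astype(np.uint8)
        n,l,st,_=cv2.connectedComponentsWithStats(m)
        for i in range(1,n):
            if st[i,4]<am: continue
            q=P[l==i]; r=cv2.minAreaRect((q[:,:2]*1000).astype(np.float32))
            w,h=sorted(r[1]); ok=abs(w-s[0])<5 and abs(h-s[1])<5
            a=r[2] if r[1][0]>r[1][1] else r[2]+90
            a=(a+90)%180-90   # long axis from world x
            out.append((k,r[0][0],r[0][1],a,ok)); print(k,np.round(r[0],1),'wh',round(w,1),round(h,1),'long axis',round(a,1),'z95',np.percentile(q[:,2],95).round(3),'' if ok else 'ODD')
    return out
def plan(*wps):
    """wps (x,y,z mm, direction of tool y deg, half turn free); prints shifts each in the tool frame of the previous"""
    s=get_state(); p=s['eef_pos']*1000; M=R.from_quat(s['tcp_rot']).as_matrix(); th=np.degrees(np.arctan2(M[1,1],M[0,1]))
    print('now',p.round(1),'ty',th.round(1),'tilt',M[2].round(3),'open',round(s['opening'],3),'F',s['contact_force'].round(1),'grip',round(s['finger_force'],1),'t',round(s['time'],1),'q6',s['qpos'][5].round(2))
    for w in wps:
        d=np.array(w[:3])-p; t=np.radians(th)
        ty=np.array([np.cos(t),np.sin(t)]); tx=np.array([-ty[1],ty[0]])   # z down: x = y x z
        tx=np.cross([*ty,0],[0,0,-1])[:2]
        dy=(th-w[3]+90)%180-90
        print('  shift',np.round([tx@d[:2],ty@d[:2],-d[2]],1),'yaw',round(dy,1))
        p=np.array(w[:3],float); th=th-dy
E
python3 - <<'E'
from look import *
look(); s=get_state()
print(R.from_quat(s['tcp_rot']).as_matrix().round(3)[:, :2].tolist())
c=cell(42,68)
plan((464.6,332.3,120,80.2),(464.6,332.3,33,80.2),(464.6,332.3,200,80.2),(*c,200,94.5),(*c,37,94.5))
E
```

```text
blue [567.5  15.1] wh 123.1 175.3 long axis -3.9 z95 0.029 
blue [557.5 180.5] wh 121.2 175.7 long axis -3.1 z95 0.051 
blue [512.3 359.1] wh 122.2 174.7 long axis -9.5 z95 0.029 
pack [ 649.6 -307.5] wh 86.2 212.8 long axis -85.5 z95 0.075 ODD
pack [605.5 -18.5] wh 36.8 69.8 long axis -3.6 z95 0.067 
pack [559.9 387.3] wh 39.4 69.7 long axis -9.9 z95 0.067 
pack [ 550.8 -314.1] wh 39.1 69.9 long axis 4.8 z95 0.072 
pack [ 542.6 -165.3] wh 31.4 55.5 long axis 2.2 z95 0.078 ODD
pack [525.2 -14.9] wh 35.4 70.1 long axis 0.3 z95 0.068 
pack [477.6 402.6] wh 41.0 69.4 long axis -10.9 z95 0.067 
pack [465.1 333.5] wh 37.3 68.4 long axis -11.0 z95 0.068 
[[-0.961, 0.276], [0.276, 0.961], [0.0, -0.002]]
now [186.1 648.2 198.6] ty 74.0 tilt [ 0.    -0.002 -1.   ] open 0.995 F [-0.3 -1.2  0.1] grip 0.0 t 0.1 q6 -0.15
  shift [-354.9 -226.7   78.6] yaw -6.2
  shift [ 0.  0. 87.] yaw 0.0
  shift [   0.    0. -167.] yaw 0.0
  shift [-176.9 -557.8   -0. ] yaw -14.3
  shift [  0.   0. 163.] yaw 0.0
```

```bash
python3 -m crank '[[[-355,-227,0],-6.2,90],[[-355,-227,0],-6.2,90],[[-355,-227,0],-6.2,90],[[-355,-227,0],-6.2,90],[[-355,-227,0],-6.2,90],[[-355,-227,0],-6.2,90],[[-355,-227,0],-6.2,90],[[-355,-227,0],-6.2,90],[[-355,-227,0],-6.2,90],[[-355,-227,50],-6.2,90]]' 40; python3 -m crank '[[[0,0,30],0,90],[[0,0,30],0,90],[[0,0,30],0,90]]'
python3 - <<'E'
from look import *
plan((465,333,33,80.2))
c=cam('wrist'); cv2.imwrite('pics/w1.png',c['frame']); print(c['o'],c['R'].round(2).tolist())
E
```

```text
time: 1.15
eef_pos: [0.4725, 0.3325, 0.1574]
tcp_rot: [0.088, 0.996, 0.004, 0.008]
contact_force: [0.7, 0.6, 1.0]
opening: 0.65
finger_force: 0.0
time: 1.45
eef_pos: [0.4647, 0.3325, 0.1197]
tcp_rot: [0.086, 0.996, -0.0, -0.0]
contact_force: [0.2, 0.7, 0.0]
opening: 0.642
finger_force: 0.0
now [464.7 332.5 119.7] ty 80.2 tilt [ 0.001 -0.001 -1.   ] open 0.642 F [0.2 0.7 0. ] grip 0.0 t 1.4 q6 -0.96
  shift [-0.2  0.6 86.7] yaw -0.0
[0.39288005 0.34582791 0.29471343] [[0.17, 0.94, 0.28], [0.99, -0.16, -0.05], [0.0, 0.29, -0.96]]
```

View pics/w1.png

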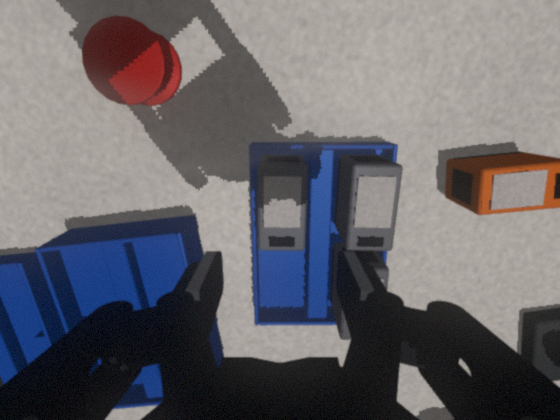

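```bash
python3 -m crank '[[[0,1,40],0,90],[[0,1,70],0,90],[[0,1,80],0,90],[[0,1,86],0,90],[[0,1,86],0,90],[[0,1,86],0,150],[[0,1,86],0,170],[[0,1,86],0,190],[[0,1,86],0,190],[[0,1,86],0,190]]' 40
python3 -m crank '[[[0,0,0],0,190],[[0,0,-5],0,190],[[0,0,-15],0,190],[[0,0,-35],0,190],[[0,0,-85],0,190],[[0,0,-135],0,190],[[0,0,-167],0,190],[[0,0,-167],0,190]]'
python3 - <<'E'
from look import *
look(); c=cell(42,68); print(c)
plan((*c,200,94.5),(*c,38,94.5))
E
```

```text
time: 2.5
eef_pos: [0.4652, 0.3335, 0.034]
tcp_rot: [0.086, 0.996, 0.0, 0.0]
contact_force: [0.5, -0.2, 0.3]
opening: 0.257
finger_force: 0.0
time: 3.3
eef_pos: [0.4686, 0.3353, 0.2092]
tcp_rot: [0.086, 0.996, 0.004, 0.006]
contact_force: [-0.6, -0.1, 0.5]
opening: 0.256
finger_force: 0.0
blue [567.5  14.9] wh 123.0 175.0 long axis -4.0 z95 0.029 
blue [557.6 180.5] wh 121.3 175.6 long axis -3.2 z95 0.05 
blue [511.9 358.3] wh 121.2 174.1 long axis -9.0 z95 0.029 
pack [ 649.8 -307.5] wh 86.5 213.4 long axis -85.6 z95 0.076 ODD
pack [605.3 -18.5] wh 36.7 70.4 long axis -3.4 z95 0.069 
pack [566.1 386.5] wh 39.9 56.4 long axis -8.6 z95 0.068 ODD
pack [ 550.3 -313.7] wh 40.4 71.3 long axis 3.7 z95 0.071 
pack [ 542.3 -164.2] wh 31.8 54.2 long axis -1.0 z95 0.076 ODD
pack [524.8 -14.7] wh 35.1 69.9 long axis 0.0 z95 0.068 
pack [464.5 332.6] wh 36.0 69.1 long axis -10.6 z95 0.067 
[ 543.93530951 -247.41433929]
now [467.  334.5 205.5] ty 80.2 tilt [-0.007  0.005 -1.   ] open 0.261 F [0.7 0.4 0.5] grip 0.0 t 3.4 q6 -0.95
  shift [-175.1 -560.3    5.5] yaw -14.3
  shift [  0.   0. 162.] yaw 0.0
```

```bash
python3 - <<'E'
from look import *
c=cam('wrist'); c2=cam('scene'); cv2.imwrite('pics/w2.png',np.hstack([cv2.resize(c['frame'],(400,300)),c2['frame'][100:400,200:600]]))
E
```

```text
(no output)
```

View pics/w2.png

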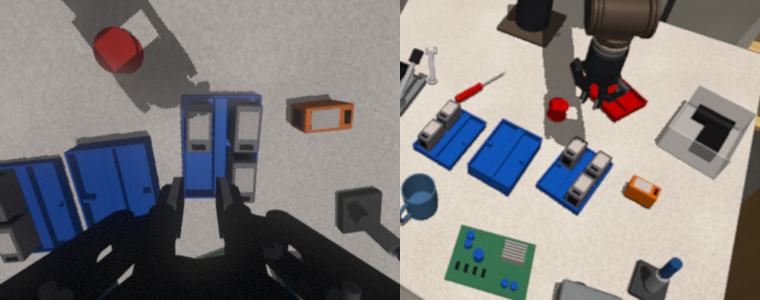

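```bash
python3 - <<'E'
from look import *
s=get_state(); print(s['eef_pos'],s['qpos'].round(3))
for n in ['wrist','scene']:
    c=cam(n); P=cloud(c); print(n,c['o'],c['f'])
    d=np.linalg.norm(P[...,:2]-s['eef_pos'][:2],axis=-1)
    m=(d<.08)&(P[...,2]>.1)&(P[...,2]<.4)&(c['range_z']>0); q=P[m]
    print(m.sum(),'min z',np.percentile(q[:,2],[0,1,3,10]).round(3))
    lo=q[q[:,2]<np.percentile(q[:,2],3)]; print('lowest xy',lo.min(0).round(3),lo.max(0).round(3))
    if n=='scene': cv2.imwrite('pics/s2.png',cv2.resize(c['frame'][90:290,290:510],(770,700))[:600])
E
```

```text
[0.46455541 0.33329617 0.20037475] [ 0.445  0.06   1.834 -0.     1.249 -0.954]
wrist [0.3926912  0.34659976 0.37536956] 317.7675051690774
51210 min z [0.233 0.245 0.258 0.282]
lowest xy [0.451 0.311 0.233] [0.478 0.359 0.258]
scene [1.09886694 0.40495566 0.93365229] 407.7163956490708
2024 min z [0.229 0.236 0.245 0.274]
lowest xy [0.453 0.308 0.229] [0.48  0.357 0.245]
```

View pics/s2.png

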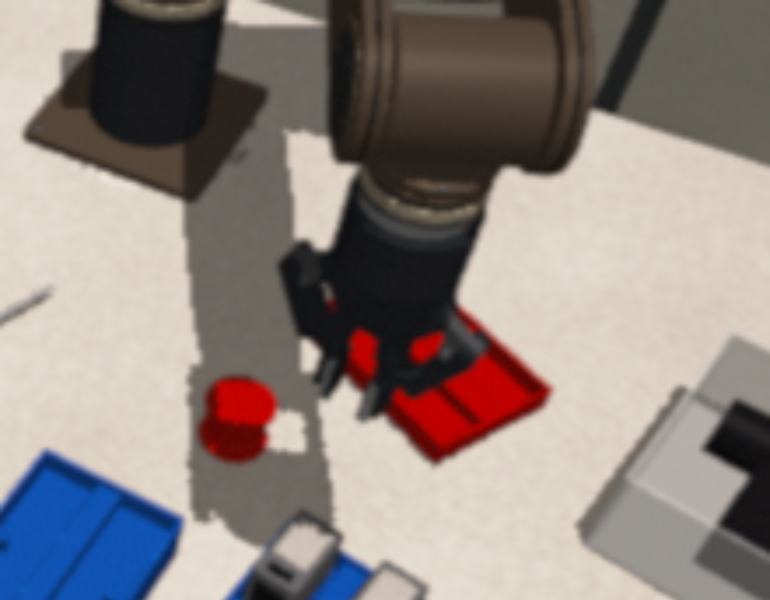

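The fingertips really hang about 29 mm above the reported TCP, and both cameras agree on this. The first close therefore passed just over the pack's top, and nothing moved. I'm regrasping with that offset applied.

```bash
python3 -m crank '[[[0,0,50],0,90],[[0,0,100],0,90],[[0,0,140],0,90],[[0,0,165],0,90],[[0,0,180],0,90],[[0,0,190],0,90],[[0,0,194],0,90],[[0,0,194],0,90]]' 40
python3 -m crank '[[[0,0,0],0,130],[[0,0,0],0,150],[[0,0,0],0,170],[[0,0,0],0,190],[[0,0,0],0,190],[[0,0,0],0,190]]' 40
python3 -m crank '[[[0,0,-3],0,190],[[0,0,-8],0,190],[[0,0,-20],0,190],[[0,0,-20],0,190]]' 40
```

```text
time: 4.35
eef_pos: [0.4655, 0.3338, 0.0071]
tcp_rot: [0.086, 0.996, 0.0, 0.0]
contact_force: [1.3, -0.2, 0.2]
opening: 0.645
finger_force: 0.0
time: 4.95
eef_pos: [0.4664, 0.3341, 0.0085]
tcp_rot: [0.086, 0.996, 0.001, 0.001]
contact_force: [0.4, 0.5, 6.2]
opening: 0.436
finger_force: 42.5
time: 5.35
eef_pos: [0.4661, 0.334, 0.0284]
tcp_rot: [0.086, 0.996, 0.001, 0.001]
contact_force: [1.0, -0.1, -2.0]
opening: 0.438
finger_force: 41.5
```

```bash
python3 -m crank '[[[0,0,-50],0,190],[[0,0,-100],0,190],[[0,0,-150],0,190],[[0,0,-172],0,190],[[0,0,-172],0,190],[[0,0,-172],0,190]]'
python3 - <<'E'
from look import *
c=cell(42,68); print(c)
plan((*c,200,94.5),(*c,11,94.5))
E
```

```text
time: 5.95
eef_pos: [0.4645, 0.3332, 0.1977]
tcp_rot: [0.086, 0.996, -0.0, -0.0]
contact_force: [0.1, -0.4, -3.4]
opening: 0.437
finger_force: 41.6
[ 543.93530951 -247.41433929]
now [464.5 333.2 197.7] ty 80.2 tilt [ 0.001 -0.001 -1.   ] open 0.437 F [ 0.1 -0.4 -3.4] grip 41.6 t 6.0 q6 -0.95
  shift [-177.5 -558.5   -2.3] yaw -14.3
  shift [  0.   0. 189.] yaw 0.0
```

```bash
python3 -m crank '[[[-177,-558,-2],-14.3,190],[[-177,-558,-2],-14.3,190],[[-177,-558,-2],-14.3,190],[[-177,-558,-2],-14.3,190],[[-177,-558,-2],-14.3,190],[[-177,-558,-2],-14.3,190],[[-177,-558,-2],-14.3,190],[[-177,-558,-2],-14.3,190],[[-177,-558,-2],-14.3,190],[[-177,-558,-2],-14.3,190]]' >/dev/null
python3 - <<'E'
from look import *
c=cell(42,68); plan((*c,200,94.5))
E
```

```text
now [ 530.2 -159.5  196.4] ty 94.4 tilt [ 0.005  0.004 -1.   ] open 0.432 F [ 0.3  0.1 -2.3] grip 41.8 t 7.0 q6 -2.12
  shift [ -6.9 -88.7  -3.6] yaw -0.1
```

```bash
python3 -m crank '[[[-7,-89,0],0,190],[[-7,-89,0],0,190],[[-7,-89,0],0,190],[[-7,-89,0],0,190],[[-7,-89,50],0,190],[[-7,-89,90],0,190],[[-7,-89,90],0,190],[[-7,-89,90],0,190]]'
python3 - <<'E'
from look import *
c=cell(42,68); plan((*c,12.5,94.5))
look()
k=cam('wrist'); cv2.imwrite('pics/w3.png',k['frame'])
E
```

```text
time: 7.75
eef_pos: [0.5452, -0.2446, 0.1091]
tcp_rot: [-0.04, 0.999, 0.001, -0.001]
contact_force: [0.1, -0.8, -1.4]
opening: 0.438
finger_force: 41.9
now [ 545.2 -244.6  109.1] ty 94.6 tilt [ 0.003  0.003 -1.   ] open 0.438 F [ 0.1 -0.8 -1.4] grip 41.9 t 7.8 q6 -2.24
  shift [ 1.5 -2.7 96.6] yaw 0.1
blue [567.4  15. ] wh 123.0 174.8 long axis -3.8 z95 0.029 
blue [557. 181.] wh 122.0 174.7 long axis -3.2 z95 0.051 
blue [512.1 359.6] wh 121.8 174.2 long axis -9.6 z95 0.028 
pack [ 649.7 -307.1] wh 86.1 213.6 long axis -85.7 z95 0.076 ODD
pack [605.9 -18.4] wh 36.6 71.2 long axis -4.0 z95 0.068 
pack [560.  387.9] wh 39.4 69.7 long axis -8.6 z95 0.068 
pack [ 542.2 -164.9] wh 31.0 54.6 long axis 2.1 z95 0.078 ODD
pack [524.8 -14.8] wh 35.1 70.4 long axis 0.4 z95 0.067 
pack [477.3 402.7] wh 38.8 69.9 long axis -11.1 z95 0.068
```

View pics/w3.png

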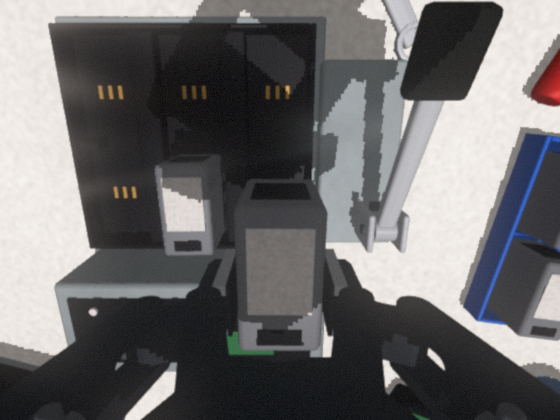

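```bash
sed -i 's/507.4,-318.5/508,-318/' look.py
python3 -m crank '[[[0,-1,40],0,190],[[0,-1,70],0,190],[[0,-1,70],0,190]]' >/dev/null
python3 - <<'E'
from look import *
c=cell(42,68); plan((*c,12.5,94.5))
E
```

```text
now [ 544.4 -246.    38.3] ty 94.5 tilt [ 0.004  0.004 -1.   ] open 0.435 F [-0.   0.8 -3.5] grip 41.9 t 8.2 q6 -2.24
  shift [-0.1 -0.9 25.8] yaw -0.0
```

```bash
python3 -m crank '[[[0,-1,10],0,190],[[0,-1,18],0,190],[[0,-1,22],0,190],[[0,-1,25],0,190],[[0,-1,25],0,190]]'
python3 -m crank '[[[0,0,0],0,130],[[0,0,0],0,90],[[0,0,0],0,90],[[0,0,-10],0,90],[[0,0,-40],0,90],[[0,0,-90],0,90],[[0,0,-140],0,90],[[0,0,-180],0,90],[[0,0,-180],0,90]]'
python3 - <<'E'
from look import *
L=look(); p=min([l for l in L if l[0]=='pack'],key=lambda l:np.hypot(l[1]-477,l[2]-402.6)); print(p)
c=cell(-42,68); plan((p[1],p[2],185,80.3),(p[1],p[2],8,80.3),(p[1],p[2],185,80.3),(*c,185,94.5),(*c,12.5,94.5))
E
```

```text
time: 8.65
eef_pos: [0.5463, -0.2485, 0.0155]
tcp_rot: [-0.039, 0.999, -0.0, 0.0]
contact_force: [-0.3, -0.2, -2.1]
opening: 0.438
finger_force: 42.0
time: 9.55
eef_pos: [0.5502, -0.251, 0.2056]
tcp_rot: [-0.039, 0.999, -0.005, 0.007]
contact_force: [0.8, -0.1, 0.8]
opening: 0.647
finger_force: 0.0
blue [567.5  14.9] wh 123.1 175.3 long axis -3.8 z95 0.029 
blue [557.3 180.7] wh 121.4 175.2 long axis -3.2 z95 0.05 
blue [512.3 359.9] wh 122.9 174.4 long axis -9.7 z95 0.028 
pack [ 649.3 -307.6] wh 85.8 214.5 long axis -85.6 z95 0.075 ODD
pack [605.4 -18.5] wh 36.8 69.9 long axis -4.1 z95 0.067 
pack [560.  387.1] wh 40.1 69.3 long axis -8.2 z95 0.068 
pack [ 539.1 -165.1] wh 30.6 61.1 long axis 1.8 z95 0.079 ODD
pack [524.9 -14.8] wh 35.1 70.2 long axis 0.3 z95 0.068 
pack [477.2 402.4] wh 39.8 69.5 long axis -12.7 z95 0.067 
('pack', 477.1848449707031, 402.40386962890625, -12.691879272460938, True)
now [ 548.5 -249.9  201.5] ty 94.5 tilt [-0.008 -0.006 -1.   ] open 0.649 F [-0.1  0.8  0.4] grip 0.0 t 9.6 q6 -2.24
  shift [ 20.2 655.9  16.5] yaw 14.2
  shift [  0.   0. 177.] yaw 0.0
  shift [   0.    0. -177.] yaw 0.0
  shift [ -94.4 -649.3   -0. ] yaw -14.2
  shift [  0.    0.  172.5] yaw 0.0
```

```bash
python3 -m crank '[[[16,653,0],14.2,90],[[16,653,0],14.2,90],[[16,653,0],14.2,90],[[16,653,0],14.2,90],[[16,653,0],14.2,90],[[16,653,0],14.2,90],[[16,653,0],14.2,90],[[16,653,0],14.2,90],[[16,653,0],14.2,90],[[16,653,0],14.2,90]]' >/dev/null
python3 -m crank '[[[36,150,20],0,90],[[36,150,20],0,90],[[36,150,50],0,90],[[36,150,70],0,90],[[36,150,70],0,90],[[36,150,70],0,90]]'
python3 - <<'E'
from look import *
plan((477.2,402.4,8,80.3))
E
```

```text
time: 11.2
eef_pos: [0.4838, 0.402, 0.1238]
tcp_rot: [0.085, 0.996, -0.001, -0.001]
contact_force: [-0.1, 0.4, 0.4]
opening: 0.644
finger_force: 0.0
now [483.8 402.  123.8] ty 80.3 tilt [ 0.003 -0.003 -1.   ] open 0.644 F [-0.1  0.4  0.4] grip 0.0 t 11.2 q6 -0.87
  shift [  6.6  -0.7 115.8] yaw 0.0
```

```bash
python3 -m crank '[[[6,-1,20],0,90],[[6,-1,55],0,90],[[6,-1,85],0,90],[[6,-1,105],0,90],[[6,-1,113],0,90],[[6,-1,115],0,90],[[6,-1,115],0,90],[[6,-1,115],0,90]]' 40
python3 -m crank '[[[0,0,0],0,130],[[0,0,0],0,150],[[0,0,0],0,170],[[0,0,0],0,190],[[0,0,0],0,190],[[0,0,0],0,190]]' 40
python3 -m crank '[[[0,0,-3],0,190],[[0,0,-8],0,190],[[0,0,-20],0,190],[[0,0,-60],0,190],[[0,0,-110],0,190],[[0,0,-160],0,190],[[0,0,-180],0,190],[[0,0,-180],0,190],[[0,0,-180],0,190]]' 40
python3 - <<'E'
from look import *
c=cell(-42,68); plan((*c,185,94.5),(*c,12.5,94.5))
E
```

```text
time: 12.0
eef_pos: [0.4804, 0.4034, 0.0126]
tcp_rot: [0.085, 0.996, 0.001, 0.001]
contact_force: [-0.5, -0.5, -0.2]
opening: 0.643
finger_force: 0.0
time: 12.6
eef_pos: [0.4799, 0.4034, 0.012]
tcp_rot: [0.085, 0.996, 0.001, 0.001]
contact_force: [-0.6, -1.4, 6.3]
opening: 0.434
finger_force: 41.6
time: 13.5
eef_pos: [0.4782, 0.4025, 0.1897]
tcp_rot: [0.085, 0.996, -0.0, -0.0]
contact_force: [-0.2, -0.3, -2.9]
opening: 0.435
finger_force: 41.0
now [478.2 402.5 189.7] ty 80.3 tilt [ 0.001 -0.001 -1.   ] open 0.435 F [-0.2 -0.3 -2.9] grip 41.0 t 13.5 q6 -0.86
  shift [ -93.7 -649.6    4.7] yaw -14.2
  shift [  0.    0.  172.5] yaw 0.0
```

```bash
python3 -m crank '[[[-94,-650,0],-14.2,190],[[-94,-650,0],-14.2,190],[[-94,-650,0],-14.2,190],[[-94,-650,0],-14.2,190],[[-94,-650,0],-14.2,190],[[-94,-650,0],-14.2,190],[[-94,-650,0],-14.2,190],[[-94,-650,0],-14.2,190],[[-94,-650,0],-14.2,190],[[-94,-650,0],-14.2,190]]' >/dev/null
python3 - <<'E'
from look import *
c=cell(-40,68); plan((*c,185,94.5))
E
```

```text
now [463.4 -97.6 187.1] ty 94.5 tilt [ 0.005  0.003 -1.   ] open 0.436 F [ 2.3  0.3 -3.5] grip 41.4 t 14.5 q6 -2.07
  shift [  12.8 -155.2    2.1] yaw -0.0
```

```bash
python3 -m crank '[[[13,-155,0],0,190],[[13,-155,0],0,190],[[13,-155,0],0,190],[[13,-155,30],0,190],[[13,-155,70],0,190],[[13,-155,110],0,190],[[13,-155,140],0,190],[[13,-155,140],0,190],[[13,-155,140],0,190]]'
python3 - <<'E'
from look import *
c=cell(-40,68); plan((*c,16.5,94.5))
E
```

```text
time: 15.4
eef_pos: [0.4635, -0.2509, 0.0485]
tcp_rot: [-0.039, 0.999, 0.002, -0.002]
contact_force: [-0.0, -0.2, -1.9]
opening: 0.435
finger_force: 41.5
now [ 463.5 -250.9   48.5] ty 94.5 tilt [ 0.003  0.003 -1.   ] open 0.435 F [-0.  -0.2 -1.9] grip 41.5 t 15.4 q6 -2.34
  shift [ 0.9 -2.4 32. ] yaw -0.0
```

```bash
python3 -m crank '[[[1,-2,8],0,190],[[1,-2,16],0,190],[[1,-2,23],0,190],[[1,-2,28],0,190],[[1,-2,31],0,190],[[1,-2,31],0,190],[[1,-2,31],0,190]]'
python3 -m crank '[[[0,0,0],0,130],[[0,0,0],0,90],[[0,0,0],0,90],[[0,0,-10],0,90],[[0,0,-40],0,90],[[0,0,-90],0,90],[[0,0,-140],0,90],[[0,0,-170],0,90],[[0,0,-170],0,90],[[0,0,-170],0,90]]'
python3 - <<'E'
from look import *
L=look(); p=min([l for l in L if l[0]=='pack'],key=lambda l:np.hypot(l[1]-560,l[2]-387)); print(p)
plan((p[1],p[2],120,80.3))
E
```

```text
time: 16.1
eef_pos: [0.4642, -0.2542, 0.0195]
tcp_rot: [-0.039, 0.999, -0.0, 0.0]
contact_force: [-0.2, -0.1, -3.0]
opening: 0.435
finger_force: 41.6
time: 17.1
eef_pos: [0.4644, -0.2545, 0.191]
tcp_rot: [-0.039, 0.999, -0.001, 0.001]
contact_force: [0.7, 0.3, -0.8]
opening: 0.648
finger_force: 0.0
blue [567.7  14.9] wh 123.0 175.7 long axis -3.9 z95 0.029 
blue [557.2 180.5] wh 121.4 175.4 long axis -3.1 z95 0.051 
blue [512.4 360.1] wh 124.3 174.9 long axis -9.6 z95 0.027 
pack [ 649.9 -307.7] wh 86.9 214.6 long axis -85.5 z95 0.076 ODD
pack [605.4 -18.5] wh 36.7 69.9 long axis -3.9 z95 0.068 
pack [559.6 386.9] wh 39.2 69.8 long axis -9.2 z95 0.068 
pack [ 561.6 -313.9] wh 42.5 46.5 long axis 6.7 z95 0.071 ODD
pack [ 544.7 -247.8] wh 38.6 70.1 long axis 3.8 z95 0.071 
pack [ 545.5 -164.4] wh 31.6 48.5 long axis 2.6 z95 0.077 ODD
pack [524.7 -14.8] wh 35.2 70.1 long axis 0.3 z95 0.067 
('pack', 559.5697631835938, 386.91363525390625, -9.150367736816406, True)
now [ 463.6 -253.8  189.1] ty 94.5 tilt [ 0.001  0.    -1.   ] open 0.647 F [-0.4  0.1 -0.6] grip 0.0 t 17.1 q6 -2.34
  shift [-145.6  631.3   69.1] yaw 14.2
```

```bash
python3 -m crank '[[[-146,631,0],14.2,90],[[-146,631,0],14.2,90],[[-146,631,0],14.2,90],[[-146,631,0],14.2,90],[[-146,631,0],14.2,90],[[-146,631,0],14.2,90],[[-146,631,0],14.2,90],[[-146,631,0],14.2,90],[[-146,631,0],14.2,90],[[-146,631,0],14.2,90]]' >/dev/null
python3 - <<'E'
from look import *
plan((560,387,120,80.3))
E
```

```text
now [536.6 238.8 186.8] ty 80.3 tilt [ 0.004 -0.002 -1.   ] open 0.646 F [ 1.2 -0.7  0.1] grip 0.0 t 18.1 q6 -1.15
  shift [  1.9 150.1  66.8] yaw -0.0
```

```bash
python3 -m crank '[[[2,150,0],0,90],[[2,150,0],0,90],[[2,150,30],0,90],[[2,150,67],0,90],[[2,150,67],0,90],[[2,150,67],0,90],[[2,150,67],0,90]]' >/dev/null
python3 - <<'E'
from look import *
plan((560,387,8,80.3))
E
```

```text
now [562.2 384.5 123.8] ty 80.2 tilt [-0.001  0.001 -1.   ] open 0.644 F [ 0.1  0.7 -0. ] grip 0.0 t 18.9 q6 -0.95
  shift [  2.6   2.  115.8] yaw -0.1
```

```bash
python3 -m crank '[[[2,2,20],0,90],[[2,2,55],0,90],[[2,2,85],0,90],[[2,2,105],0,90],[[2,2,113],0,90],[[2,2,115],0,90],[[2,2,115],0,90],[[2,2,115],0,90]]' 40
python3 -m crank '[[[0,0,0],0,130],[[0,0,0],0,150],[[0,0,0],0,170],[[0,0,0],0,190],[[0,0,0],0,190],[[0,0,0],0,190]]' 40
python3 -m crank '[[[0,0,-3],0,190],[[0,0,-8],0,190],[[0,0,-20],0,190],[[0,0,-60],0,190],[[0,0,-110],0,190],[[0,0,-160],0,190],[[0,0,-180],0,190],[[0,0,-180],0,190],[[0,0,-180],0,190]]' 40
python3 - <<'E'
from look import *
c=cell(-40,0); plan((*c,185,94.5))
E
```

```text
time: 19.65
eef_pos: [0.5613, 0.388, 0.0099]
tcp_rot: [0.085, 0.996, 0.001, 0.002]
contact_force: [-0.5, -0.0, 0.3]
opening: 0.646
finger_force: 0.0
time: 20.25
eef_pos: [0.5608, 0.3879, 0.0092]
tcp_rot: [0.085, 0.996, 0.001, 0.001]
contact_force: [-0.5, -0.9, 6.2]
opening: 0.434
finger_force: 42.8
time: 21.15
eef_pos: [0.5591, 0.3872, 0.1867]
tcp_rot: [0.085, 0.996, -0.0, -0.0]
contact_force: [0.2, -0.5, -3.8]
opening: 0.433
finger_force: 41.9
now [559.1 387.2 186.7] ty 80.3 tilt [ 0.001 -0.001 -1.   ] open 0.433 F [ 0.2 -0.5 -3.8] grip 41.9 t 21.1 q6 -0.94
  shift [ -30.  -713.5    1.7] yaw -14.2
```

```bash
python3 -m crank '[[[-30,-713,0],-14.2,190],[[-30,-713,0],-14.2,190],[[-30,-713,0],-14.2,190],[[-30,-713,0],-14.2,190],[[-30,-713,0],-14.2,190],[[-30,-713,0],-14.2,190],[[-30,-713,0],-14.2,190],[[-30,-713,0],-14.2,190],[[-30,-713,0],-14.2,190],[[-30,-713,0],-14.2,190]]' >/dev/null
python3 - <<'E'
from look import *
c=cell(-41,0); plan((*c,185,94.5))
E
```

```text
now [ 493.4 -109.4  183.9] ty 94.5 tilt [ 0.005  0.003 -1.   ] open 0.435 F [ 0.9 -0.2 -2.9] grip 41.9 t 22.1 q6 -2.07
  shift [  42.7 -209.1   -1.1] yaw -0.0
```

```bash
python3 -m crank '[[[42,-208,0],0,190],[[42,-208,0],0,190],[[42,-208,0],0,190],[[42,-208,0],0,190],[[42,-208,30],0,190],[[42,-208,70],0,190],[[42,-208,110],0,190],[[42,-208,135],0,190],[[42,-208,135],0,190],[[42,-208,135],0,190]]' >/dev/null
python3 - <<'E'
from look import *
c=cell(-41,0); plan((*c,13,94.5))
E
```

```text
now [ 469.1 -317.9   50.4] ty 94.5 tilt [ 0.003  0.003 -1.   ] open 0.436 F [ 0.5  0.2 -2.3] grip 42.0 t 23.1 q6 -2.42
  shift [ 2.3 -3.2 37.4] yaw -0.0
```

```bash
python3 -m crank '[[[2,-3,0],0,190],[[2,-3,10],0,190],[[2,-3,20],0,190],[[2,-3,28],0,190],[[2,-3,34],0,190],[[2,-3,37],0,190],[[2,-3,37],0,190],[[2,-3,37],0,190]]'
python3 -m crank '[[[0,0,0],0,130],[[0,0,0],0,90],[[0,0,0],0,90],[[0,0,-10],0,90],[[0,0,-40],0,90],[[0,0,-90],0,90],[[0,0,-140],0,90],[[0,0,-170],0,90],[[0,0,-170],0,90],[[0,0,-170],0,90]]'
python3 - <<'E'
from look import *
L=look(); p=min([l for l in L if l[0]=='pack'],key=lambda l:np.hypot(l[1]-525,l[2]+15)); print(p)
plan((p[1],p[2],120,86.1))
E
```

```text
time: 23.95
eef_pos: [0.4688, -0.3224, 0.0156]
tcp_rot: [-0.039, 0.999, -0.0, 0.0]
contact_force: [-0.3, -0.8, -1.7]
opening: 0.434
finger_force: 42.1
time: 24.95
eef_pos: [0.469, -0.3226, 0.1871]
tcp_rot: [-0.039, 0.999, -0.001, 0.001]
contact_force: [-0.7, -0.3, -0.1]
opening: 0.648
finger_force: 0.0
blue [567.6  15.1] wh 123.0 175.2 long axis -3.9 z95 0.029 
blue [556.9 180.5] wh 121.1 174.4 long axis -3.3 z95 0.051 
blue [512.1 360. ] wh 123.5 174.0 long axis -9.6 z95 0.027 
pack [ 649.5 -307.5] wh 86.2 212.7 long axis -85.7 z95 0.076 ODD
pack [605.6 -18.4] wh 36.9 69.5 long axis -3.3 z95 0.067 
pack [ 550.  -314.1] wh 39.2 70.4 long axis 5.9 z95 0.072 
pack [ 544.8 -247.8] wh 39.4 70.2 long axis 2.7 z95 0.072 
pack [ 542.3 -164.5] wh 31.6 54.4 long axis 2.5 z95 0.077 ODD
pack [525.  -14.8] wh 35.2 70.2 long axis -0.2 z95 0.068 
pack [ 476.2 -320.1] wh 36.4 53.9 long axis 6.0 z95 0.071 ODD
pack [ 461.8 -253.9] wh 39.6 67.8 long axis 2.2 z95 0.072 
('pack', 525.0228881835938, -14.757207870483398, -0.171966552734375, True)
now [ 468.2 -321.9  185.1] ty 94.5 tilt [ 0.  0. -1.] open 0.647 F [-0.3  0.2 -1.3] grip 0.0 t 25.0 q6 -2.43
  shift [-80.6 301.7  65.1] yaw 8.4
```

```bash
python3 -m crank '[[[-81,302,0],6.5,90],[[-81,302,0],6.5,90],[[-81,302,0],6.5,90],[[-81,302,0],6.5,90],[[-81,302,0],6.5,90],[[-81,302,0],6.5,90],[[-81,302,0],6.5,90],[[-81,302,35],6.5,90],[[-81,302,65],6.5,90],[[-81,302,65],6.5,90]]' >/dev/null
python3 -m crank '[[[0,0,0],0,90]]' >/dev/null
python3 - <<'E'
from look import *
plan((525,-15,8,88))
E
```

```text
now [524.8 -15.2 119.2] ty 87.9 tilt [ 0.003  0.    -1.   ] open 0.646 F [-0.6  0.3  0.8] grip 0.0 t 26.1 q6 -1.76
  shift [ -0.2   0.2 111.2] yaw -0.1
```

```bash
python3 -m crank '[[[0,0,20],0,90],[[0,0,55],0,90],[[0,0,85],0,90],[[0,0,102],0,90],[[0,0,109],0,90],[[0,0,111],0,90],[[0,0,111],0,90],[[0,0,111],0,90]]' 40
python3 -m crank '[[[0,0,0],0,130],[[0,0,0],0,150],[[0,0,0],0,170],[[0,0,0],0,190],[[0,0,0],0,190],[[0,0,0],0,190]]' 40
python3 -m crank '[[[0,0,-3],0,190],[[0,0,-8],0,190],[[0,0,-20],0,190],[[0,0,-60],0,190],[[0,0,-110],0,190],[[0,0,-160],0,190],[[0,0,-180],0,190],[[0,0,-180],0,190],[[0,0,-180],0,190]]' 40
python3 - <<'E'
from look import *
c=cell(-42,-68); plan((*c,185,94.5))
E
```

```text
time: 26.9
eef_pos: [0.5273, -0.0153, 0.0111]
tcp_rot: [0.018, 1.0, -0.0, 0.002]
contact_force: [-0.2, -0.0, 0.2]
opening: 0.65
finger_force: 0.0
time: 27.5
eef_pos: [0.5268, -0.0149, 0.0107]
tcp_rot: [0.018, 1.0, -0.0, 0.001]
contact_force: [-1.2, 0.2, 6.8]
opening: 0.438
finger_force: 41.3
time: 28.4
eef_pos: [0.5251, -0.0147, 0.1887]
tcp_rot: [0.018, 1.0, 0.0, -0.0]
contact_force: [-0.6, 0.1, -2.8]
opening: 0.435
finger_force: 41.2
now [525.1 -14.7 188.7] ty 88.0 tilt [ 0.001  0.    -1.   ] open 0.435 F [-0.6  0.1 -2.8] grip 41.2 t 28.4 q6 -1.76
  shift [  40.3 -376.     3.7] yaw -6.5
```

```bash
python3 -m crank '[[[40,-376,0],-6.5,190],[[40,-376,0],-6.5,190],[[40,-376,0],-6.5,190],[[40,-376,0],-6.5,190],[[40,-376,0],-6.5,190],[[40,-376,0],-6.5,190],[[40,-376,0],-6.5,190],[[40,-376,0],-6.5,190],[[40,-376,0],-6.5,190],[[40,-376,30],-6.5,190]]' >/dev/null
python3 -m crank '[[[0,0,40],0,190],[[0,0,80],0,190],[[0,0,100],0,190],[[0,0,100],0,190],[[0,0,100],0,190]]' >/dev/null
python3 - <<'E'
from look import *
c=cell(-40,-68); plan((*c,14.5,94.5))
E
```

```text
now [ 472.  -387.6   57.9] ty 94.5 tilt [ 0.002  0.003 -1.   ] open 0.433 F [-0.7 -0.6 -1.5] grip 41.4 t 29.9 q6 -2.5
  shift [-1.3 -1.4 43.4] yaw 0.0
```

```bash
python3 -m crank '[[[-1,-1,10],0,190],[[-1,-1,20],0,190],[[-1,-1,29],0,190],[[-1,-1,36],0,190],[[-1,-1,41],0,190],[[-1,-1,43],0,190],[[-1,-1,43],0,190],[[-1,-1,43],0,190]]'
python3 -m crank '[[[0,0,0],0,130],[[0,0,0],0,90],[[0,0,0],0,90],[[0,0,-10],0,90],[[0,0,-40],0,90],[[0,0,-90],0,90],[[0,0,-140],0,90],[[0,0,-170],0,90],[[0,0,-170],0,90],[[0,0,-170],0,90]]'
python3 - <<'E'
from look import *
L=look(); p=min([l for l in L if l[0]=='pack'],key=lambda l:np.hypot(l[1]-605,l[2]+18)); print(p)
plan((p[1],p[2],120,86.1))
E
```

```text
time: 30.7
eef_pos: [0.4738, -0.3904, 0.0168]
tcp_rot: [-0.039, 0.999, -0.0, 0.0]
contact_force: [0.5, -0.7, -1.8]
opening: 0.436
finger_force: 41.6
time: 31.7
eef_pos: [0.474, -0.3905, 0.1882]
tcp_rot: [-0.039, 0.999, -0.001, 0.001]
contact_force: [-0.7, 1.0, -0.5]
opening: 0.651
finger_force: 0.0
blue [567.6  15. ] wh 122.9 175.7 long axis -4.1 z95 0.028 
blue [557.4 180.7] wh 121.7 175.3 long axis -3.3 z95 0.051 
blue [512.  359.7] wh 123.9 173.9 long axis -9.6 z95 0.027 
pack [ 649.4 -307.4] wh 86.2 213.5 long axis -85.5 z95 0.075 ODD
pack [605.8 -18.4] wh 36.4 69.8 long axis -3.2 z95 0.068 
pack [ 549.7 -314.6] wh 41.0 69.4 long axis 6.1 z95 0.072 
pack [ 545.1 -248.6] wh 39.8 70.1 long axis 2.4 z95 0.071 
pack [ 539.6 -164.2] wh 31.3 61.4 long axis -0.7 z95 0.078 ODD
pack [ 468.2 -322.5] wh 41.3 69.8 long axis 6.7 z95 0.072 
pack [ 473.  -387.6] wh 37.3 68.8 long axis 0.7 z95 0.072 
pack [ 461.8 -254.4] wh 40.7 67.8 long axis 2.3 z95 0.072 
('pack', 605.8049926757812, -18.383766174316406, -3.1852493286132812, True)
now [ 473.3 -389.7  186.1] ty 94.5 tilt [ 0.     0.001 -1.   ] open 0.645 F [-0.4 -0.3 -0.5] grip 0.0 t 31.8 q6 -2.5
  shift [-161.1  359.9   66.1] yaw 8.4
```

```bash
python3 -m crank '[[[-161,360,0],8.4,90],[[-161,360,0],8.4,90],[[-161,360,0],8.4,90],[[-161,360,0],8.4,90],[[-161,360,0],8.4,90],[[-161,360,0],8.4,90],[[-161,360,0],8.4,90],[[-161,360,0],8.4,90],[[-161,360,0],8.4,90],[[-161,360,35],8.4,90]]' >/dev/null
python3 -m crank '[[[0,0,30],0,90],[[0,0,30],0,90],[[0,0,30],0,90]]' >/dev/null
python3 - <<'E'
from look import *
plan((606,-18.5,8,86.1))
E
```

```text
now [604.8 -19.1 119.9] ty 86.0 tilt [ 0.004  0.    -1.   ] open 0.646 F [-0.6  0.2  0.6] grip 0.0 t 33.0 q6 -1.7
  shift [ -1.1   0.6 111.9] yaw -0.1
```

```bash
python3 -m crank '[[[0,0,20],0,90],[[0,0,55],0,90],[[0,0,85],0,90],[[0,0,102],0,90],[[0,0,109],0,90],[[0,0,111],0,90],[[0,0,111],0,90],[[0,0,111],0,90]]' 40
python3 -m crank '[[[0,0,0],0,130],[[0,0,0],0,150],[[0,0,0],0,170],[[0,0,0],0,190],[[0,0,0],0,190],[[0,0,0],0,190]]' 40
python3 -m crank '[[[0,0,-3],0,190],[[0,0,-8],0,190],[[0,0,-20],0,190],[[0,0,-60],0,190],[[0,0,-110],0,190],[[0,0,-160],0,190],[[0,0,-180],0,190],[[0,0,-180],0,190],[[0,0,-180],0,190]]' 40
python3 - <<'E'
from look import *
c=cell(43,-68); plan((*c,185,94.5))
E
```

```text
time: 33.85
eef_pos: [0.6076, -0.019, 0.0123]
tcp_rot: [0.034, 0.999, -0.0, 0.002]
contact_force: [0.6, 0.2, 0.0]
opening: 0.647
finger_force: 0.0
time: 34.45
eef_pos: [0.6072, -0.0188, 0.0118]
tcp_rot: [0.034, 0.999, -0.0, 0.001]
contact_force: [-0.0, 0.2, 6.3]
opening: 0.436
finger_force: 41.6
time: 35.35
eef_pos: [0.6053, -0.0185, 0.1897]
tcp_rot: [0.034, 0.999, 0.0, -0.001]
contact_force: [-0.7, -0.8, -2.6]
opening: 0.437
finger_force: 41.1
now [605.3 -18.5 189.7] ty 86.1 tilt [ 0.001  0.    -1.   ] open 0.437 F [-0.7 -0.8 -2.6] grip 41.1 t 35.4 q6 -1.7
  shift [  24.  -366.4    4.7] yaw -8.4
```

```bash
python3 -m crank '[[[24,-366,0],-8.4,190],[[24,-366,0],-8.4,190],[[24,-366,0],-8.4,190],[[24,-366,0],-8.4,190],[[24,-366,0],-8.4,190],[[24,-366,0],-8.4,190],[[24,-366,0],-8.4,190],[[24,-366,0],-8.4,190],[[24,-366,0],-8.4,190],[[24,-366,30],-8.4,190]]' >/dev/null
python3 -m crank '[[[0,0,40],0,190],[[0,0,80],0,190],[[0,0,100],0,190],[[0,0,100],0,190],[[0,0,100],0,190]]' >/dev/null
python3 - <<'E'
from look import *
c=cell(43,-68); plan((*c,16,94.5))
E
```

```text
now [ 557.  -380.3   59.4] ty 94.5 tilt [ 0.001  0.002 -1.   ] open 0.434 F [ 0.5 -0.9 -1.8] grip 41.3 t 36.9 q6 -2.4
  shift [ 0.9 -2.  43.4] yaw 0.0
```

```bash
python3 -m crank '[[[1,-2,10],0,190],[[1,-2,20],0,190],[[1,-2,29],0,190],[[1,-2,36],0,190],[[1,-2,41],0,190],[[1,-2,43],0,190],[[1,-2,43],0,190],[[1,-2,43],0,190]]'
python3 -m crank '[[[0,0,0],0,130],[[0,0,0],0,90],[[0,0,0],0,90],[[0,0,-10],0,90],[[0,0,-40],0,90],[[0,0,-90],0,90],[[0,0,-140],0,90],[[0,0,-170],0,90],[[0,0,-170],0,90],[[0,0,-170],0,90]]'
python3 - <<'E'
from look import *
L=look('pics/top2.png'); p=min([l for l in L if l[0]=='blue'],key=lambda l:np.hypot(l[1]-567.6,l[2]-15)); print(p)
plan((p[1],p[2],120,86.1))
E
```

```text
time: 37.65
eef_pos: [0.5564, -0.3845, 0.0178]
tcp_rot: [-0.039, 0.999, -0.0, 0.0]
contact_force: [0.4, 0.1, -2.0]
opening: 0.436
finger_force: 41.4
time: 38.65
eef_pos: [0.5566, -0.3846, 0.1894]
tcp_rot: [-0.039, 0.999, -0.001, 0.001]
contact_force: [1.1, -0.2, -1.3]
opening: 0.647
finger_force: 0.0
blue [567.3  15.1] wh 123.0 175.6 long axis -4.4 z95 0.027 
blue [557.4 180.5] wh 121.4 175.4 long axis -3.2 z95 0.051 
blue [512.4 359.8] wh 123.4 174.5 long axis -9.3 z95 0.027 
pack [ 649.5 -307.1] wh 86.0 213.8 long axis -85.4 z95 0.076 ODD
pack [ 549.9 -314.7] wh 41.0 69.6 long axis 5.7 z95 0.071 
pack [ 554.6 -375.7] wh 25.9 70.2 long axis 7.4 z95 0.072 ODD
pack [ 545.1 -248. ] wh 38.9 70.6 long axis 3.3 z95 0.072 
pack [ 542.3 -164.6] wh 30.9 55.3 long axis 2.1 z95 0.076 ODD
pack [ 473.2 -321.5] wh 40.3 60.5 long axis 4.5 z95 0.072 ODD
pack [ 461.8 -254. ] wh 39.6 67.7 long axis 2.0 z95 0.071 
('blue', 567.25732421875, 15.055679321289062, -4.372047424316406, True)
now [ 555.8 -383.8  187. ] ty 94.5 tilt [ 0.001  0.001 -1.   ] open 0.65 F [0.4 0.4 0.5] grip 0.0 t 38.7 q6 -2.4
  shift [-42.5 396.8  67. ] yaw 8.4
```

View pics/top2.png

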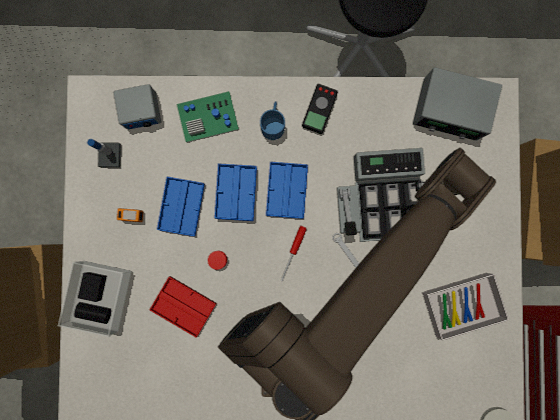

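Top view: both storage trays, (181,206) and (287,190), are empty. The packs are in the charger at (390,210), with the last pocket hidden by the arm. Now I lift the right tray by its rib.

```bash
python3 -m crank '[[[-42,397,0],8.4,110],[[-42,397,0],8.4,110],[[-42,397,0],8.4,110],[[-42,397,0],8.4,110],[[-42,397,0],8.4,110],[[-42,397,0],8.4,110],[[-42,397,0],8.4,110],[[-42,397,0],8.4,110],[[-42,397,20],8.4,110],[[-42,397,60],8.4,110]]' 40 >/dev/null
python3 -m crank '[[[0,0,40],0,110],[[0,0,60],0,110],[[0,0,60],0,110],[[0,0,60],0,110]]' >/dev/null
python3 - <<'E'
from look import *
plan((567.5,15,-12,86.1))
look()
E
```

```text
now [566.2  14.9  66.2] ty 86.1 tilt [ 0.003  0.    -1.   ] open 0.565 F [ 0.1 -0.1  0.6] grip 0.0 t 40.1 q6 -1.65
  shift [-1.3  0.1 78.2] yaw -0.0
blue [557.2 180.5] wh 121.1 175.3 long axis -3.2 z95 0.051 
blue [512.3 359.9] wh 123.1 174.6 long axis -9.3 z95 0.027 
pack [ 649.5 -307.5] wh 86.3 213.6 long axis -85.4 z95 0.076 ODD
pack [ 550.3 -314.1] wh 38.0 69.9 long axis 5.1 z95 0.072 
pack [ 555.3 -383.7] wh 39.9 70.2 long axis 5.7 z95 0.072 
pack [ 545.2 -247.9] wh 39.0 70.3 long axis 2.7 z95 0.071 
pack [ 543.  -165.7] wh 30.3 55.1 long axis 6.2 z95 0.078 ODD
pack [ 468.2 -321.7] wh 38.5 70.2 long axis 5.3 z95 0.071 
pack [ 472.7 -389.9] wh 40.0 69.5 long axis 2.6 z95 0.072 
pack [ 461.7 -254.4] wh 39.3 68.1 long axis 2.8 z95 0.073
```

Six packs are upright in the charger, with tops at 0.071–0.073 m (67 mm expected). The first seated pack reads the same, so all of them are seated.

```bash
python3 -m crank '[[[-1,0,30],0,110],[[-1,0,55],0,110],[[-1,0,68],0,110],[[-1,0,74],0,110],[[-1,0,78],0,110],[[-1,0,78],0,110],[[-1,0,78],0,110]]'
python3 -m crank '[[[0,0,1],0,110],[[0,0,2],0,110],[[0,0,3],0,110],[[0,0,3],0,110],[[0,0,3],0,110]]'
python3 - <<'E'
from look import *
plan((567.5,15,-18,86.1))
c=cam('wrist'); P=cloud(c); s=get_state(); m=(np.linalg.norm(P[...,:2]-s['eef_pos'][:2],axis=-1)<.06)&(c['range_z']>0)
hsv=cv2.cvtColor(c['frame'],cv2.COLOR_BGR2HSV); m&=hsv[...,1]<90
print(np.percentile(P[m][:,2],[0,1,3,10]).round(4))
cv2.imwrite('pics/w4.png',c['frame'])
E
```

```text
time: 40.85
eef_pos: [0.5692, 0.0146, -0.0094]
tcp_rot: [0.034, 0.999, -0.0, 0.001]
contact_force: [-0.6, -1.1, 0.2]
opening: 0.569
finger_force: 0.0
time: 41.35
eef_pos: [0.5681, 0.0148, -0.0136]
tcp_rot: [0.034, 0.999, 0.0, -0.0]
contact_force: [-0.3, -1.5, -0.0]
opening: 0.571
finger_force: 0.0
now [568.1  14.8 -13.6] ty 86.1 tilt [ 0.  0. -1.] open 0.571 F [-0.3 -1.5 -0. ] grip 0.0 t 41.4 q6 -1.65
  shift [0.6 0.2 4.4] yaw -0.0
[0.0246 0.0362 0.0519 0.0728]
```

View pics/w4.png

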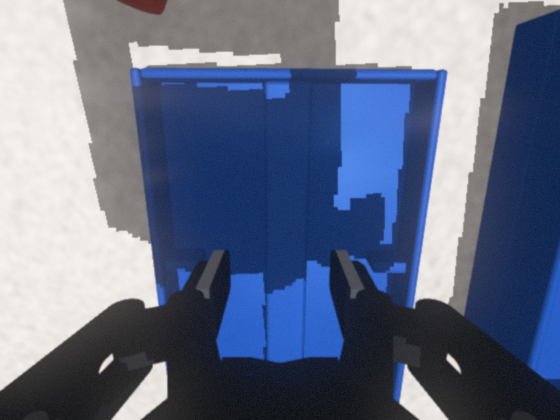

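```bash
python3 -m crank '[[[0,0,2],0,110],[[0,0,4],0,110],[[0,0,4],0,110],[[0,0,4],0,110]]'
python3 -m crank '[[[0,0,0],0,150],[[0,0,0],0,170],[[0,0,0],0,190],[[0,0,0],0,210],[[0,0,0],0,225],[[0,0,0],0,225],[[0,0,0],0,225]]' 50
```

```text
time: 41.8
eef_pos: [0.568, 0.0148, -0.0178]
tcp_rot: [0.034, 0.999, 0.0, -0.0]
contact_force: [-0.9, -0.6, -0.1]
opening: 0.569
finger_force: 0.0
time: 42.5
eef_pos: [0.5684, 0.0149, -0.0172]
tcp_rot: [0.034, 0.999, 0.0, 0.0]
contact_force: [-1.6, 0.7, 2.8]
opening: 0.211
finger_force: 51.5
```

```bash
python3 -m crank '[[[0,0,-3],0,225],[[0,0,-8],0,225],[[0,0,-20],0,225],[[0,0,-50],0,225],[[0,0,-90],0,225],[[0,0,-117],0,225],[[0,0,-117],0,225],[[0,0,-117],0,225],[[0,0,-117],0,225]]'
python3 - <<'E'
from look import *
plan((558.2,180.5,100,86.9)); look()
E
```

```text
time: 43.4
eef_pos: [0.5665, 0.0149, 0.0974]
tcp_rot: [0.034, 0.999, 0.0, -0.002]
contact_force: [1.1, -0.1, -2.3]
opening: 0.217
finger_force: 50.9
now [566.5  14.9  97.4] ty 86.1 tilt [ 0.004  0.    -1.   ] open 0.217 F [ 1.1 -0.1 -2.3] grip 50.9 t 43.4 q6 -1.65
  shift [ 19.6 164.6  -2.6] yaw -0.8
blue [557.3 180.6] wh 121.6 175.2 long axis -3.2 z95 0.051 
blue [512.1 360. ] wh 123.7 174.1 long axis -9.3 z95 0.027 
pack [ 649.5 -307.5] wh 86.2 213.7 long axis -85.6 z95 0.075 ODD
pack [ 550.4 -314.2] wh 39.4 71.2 long axis 3.7 z95 0.072 
pack [ 555.2 -383.5] wh 39.7 69.8 long axis 4.5 z95 0.072 
pack [ 544.8 -248.1] wh 38.6 70.0 long axis 2.5 z95 0.071 
pack [ 540.9 -165.5] wh 30.3 58.6 long axis 5.3 z95 0.076 ODD
pack [ 468.2 -322.6] wh 40.7 70.4 long axis 5.0 z95 0.072 
pack [ 472.5 -389.4] wh 40.4 69.2 long axis 2.8 z95 0.072 
pack [ 461.4 -253.5] wh 39.7 67.7 long axis 3.2 z95 0.072
```

Tray held (weight 2 N). I move it over the pile.

```bash
python3 -m crank '[[[20,165,0],-0.8,225],[[20,165,0],-0.8,225],[[20,165,0],-0.8,225],[[20,165,0],-0.8,225],[[20,165,0],-0.8,225],[[20,165,20],-0.8,225],[[20,165,40],-0.8,225],[[20,165,40],-0.8,225],[[20,165,40],-0.8,225],[[20,165,40],-0.8,225]]'
python3 - <<'E'
from look import *
plan((558.2,180.5,31,86.9))
c=cam('wrist'); cv2.imwrite('pics/w5.png',c['frame']); np.save('w5.npy',c,allow_pickle=True)
E
```

```text
time: 44.45
eef_pos: [0.5604, 0.18, 0.0604]
tcp_rot: [0.028, 1.0, 0.0, 0.001]
contact_force: [0.4, -0.7, -0.7]
opening: 0.21
finger_force: 50.8
now [560.4 180.   60.4] ty 86.8 tilt [-0.002  0.    -1.   ] open 0.21 F [ 0.4 -0.7 -0.7] grip 50.8 t 44.5 q6 -1.38
  shift [ 2.3  0.4 29.4] yaw -0.1
```

View pics/w5.png

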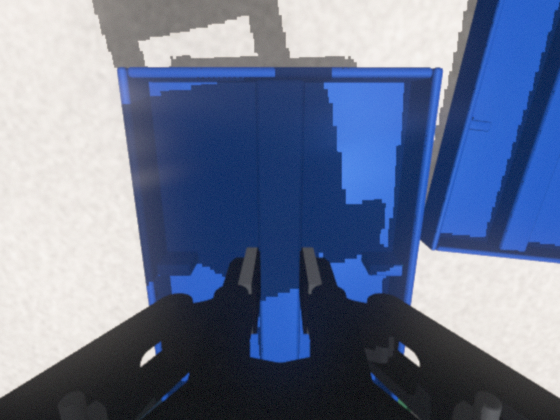

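```bash
python3 - <<'E'
from look import *
c=np.load('w5.npy',allow_pickle=True).item(); P=cloud(c)*1000
hsv=cv2.cvtColor(c['frame'],cv2.COLOR_BGR2HSV)
m=(hsv[...,0]>100)&(hsv[...,0]<130)&(hsv[...,1]>130)
u,v=np.meshgrid(range(560),range(420)); m&=(u<445)&(P[...,2]>60)
q=P[m]; print('z',np.percentile(q[:,2],[1,50,99]).round(1))
t=q[q[:,2]>np.percentile(q[:,2],98)-6]; a=np.radians(-3.2); r=(t[:,:2]-[557.3,180.6])@np.array([[np.cos(a),-np.sin(a)],[np.sin(a),np.cos(a)]])
print('x min',np.percentile(r[:,0],[.5,2]).round(1),'y',np.percentile(r[:,1],[.5,2,98,99.5]).round(1))
plan((558.2,180.5,31,86.9))
E
```

```text
z [ 83.9  86.  174.5]
x min [-70.2 -70.2] y [-25.5 -19.7  20.5  26.3]
now [560.6 180.3  60.7] ty 86.8 tilt [-0.002  0.    -1.   ] open 0.213 F [-0.4  0.  -1.8] grip 50.8 t 44.5 q6 -1.38
  shift [ 2.4  0.1 29.7] yaw -0.1
```

```bash
python3 - <<'E'
from look import *
c=np.load('w5.npy',allow_pickle=True).item(); P=cloud(c)*1000
hsv=cv2.cvtColor(c['frame'],cv2.COLOR_BGR2HSV)
m=(hsv[...,0]>100)&(hsv[...,0]<130)&(hsv[...,1]>130)
u,v=np.meshgrid(range(560),range(420)); m&=(u<445)&(u>115)&(v<300)&(P[...,2]>101)&(P[...,2]<112)
t=P[m]; a=np.radians(-3.2); r=(t[:,:2]-[557.3,180.6])@np.array([[np.cos(a),-np.sin(a)],[np.sin(a),np.cos(a)]])
print(len(t),'x min',np.percentile(r[:,0],[.5,2,5]).round(1),'y',np.percentile(r[:,1],[.5,2,98,99.5]).round(1),'z',np.median(t[:,2]).round(1))
for s in(-1,1):
    e=r[(s*r[:,1]>55)&(r[:,0]>-75)]; print(s,len(e),np.polyfit(e[:,0],e[:,1],1).round(4))
e=r[r[:,0]<-82]; print('end slope',np.polyfit(e[:,1],e[:,0],1).round(4))
E
```

```text
12852 x min [-85.1 -85.  -84.4] y [-59.4 -56.1  61.3  61.9] z 102.6
-1 165 [ -0.1579 -56.8998]
1 2618 [-4.20000e-03  5.93486e+01]
end slope [ 2.00000e-04 -8.35911e+01]
```

```bash
python3 -m crank '[[[2,0,0],0,225],[[2.5,0,10],0,225],[[2.5,0,18],0,225],[[2.5,0,23],0,225],[[2.5,0,26],0,225],[[2.5,0,28],0,225],[[2.5,0,28],0,225],[[2.5,0,28],0,225]]'
python3 -m crank '[[[0,0,1],0,225],[[0,0,2],0,225],[[0,0,2],0,225]]'
python3 - <<'E'
from look import *
plan((558.2,180.5,31,86.9))
E
```

```text
time: 45.3
eef_pos: [0.5573, 0.1809, 0.0316]
tcp_rot: [0.027, 1.0, 0.0, 0.0]
contact_force: [0.4, 0.2, -2.9]
opening: 0.211
finger_force: 50.9
time: 45.6
eef_pos: [0.5574, 0.181, 0.0308]
tcp_rot: [0.027, 1.0, -0.0, 0.0]
contact_force: [-3.0, -0.6, 4.9]
opening: 0.216
finger_force: 51.7
now [557.4 181.   30.8] ty 86.9 tilt [-0. -0. -1.] open 0.216 F [-3.  -0.6  4.9] grip 51.7 t 45.6 q6 -1.38
  shift [-0.8 -0.4 -0.2] yaw -0.0
```

```bash
python3 -m crank '[[[0,0,-2],0,200],[[0,0,-2],0,160],[[0,0,-2],0,120],[[0,0,-2],0,110],[[0,0,-2],0,110],[[0,0,-20],0,110],[[0,0,-60],0,110],[[0,0,-100],0,110],[[0,0,-100],0,110]]'
python3 - <<'E'
from look import *
look(); plan((512.2,360,120,80.4))
E
```

```text
time: 46.5
eef_pos: [0.5617, 0.1817, 0.1369]
tcp_rot: [0.027, 1.0, 0.001, 0.007]
contact_force: [1.0, 0.3, 0.4]
opening: 0.567
finger_force: 0.0
blue [554.  124.3] wh 32.3 174.5 long axis 5.0 z95 0.079 ODD
blue [487.9 374.8] wh 123.2 174.3 long axis -9.2 z95 0.027 
pack [ 650.2 -307.9] wh 87.1 213.7 long axis -85.6 z95 0.076 ODD
pack [ 549.9 -313.4] wh 39.4 70.6 long axis 4.4 z95 0.072 
pack [ 554.9 -383.1] wh 40.3 69.9 long axis 3.4 z95 0.072 
pack [ 545.2 -248.1] wh 38.9 70.1 long axis 2.2 z95 0.072 
pack [ 540.9 -165.1] wh 30.4 58.5 long axis 3.5 z95 0.079 ODD
pack [ 468.2 -321.7] wh 39.5 70.4 long axis 5.2 z95 0.072 
pack [ 472.5 -389. ] wh 40.0 69.3 long axis 2.8 z95 0.072 
pack [ 461.7 -254.2] wh 39.8 68.6 long axis 3.7 z95 0.072 
now [559.8 181.3 133.7] ty 86.9 tilt [-0.008  0.002 -1.   ] open 0.57 F [ 0.6 -0.7 -0.4] grip 0.0 t 46.5 q6 -1.38
  shift [ 57.3 175.8  13.7] yaw 6.5
```

The left tray was knocked and is now near (488,375). I move over it and measure again.

```bash
python3 -m crank '[[[40,60,-30],3,110],[[40,60,-40],3,110],[[40,60,-40],3,110],[[40,60,-40],3,110]]' >/dev/null
python3 - <<'E'
from look import *
look('pics/top3.png')
E
python3 -m crank '[[[40,130,40],3.3,110],[[40,130,40],3.3,110],[[40,130,40],3.3,110],[[40,130,40],3.3,110],[[40,130,40],3.3,110]]' >/dev/null
python3 - <<'E'
from look import *
look(); plan((488,375,60,80.6))
E
```

```text
blue [556.5 180.2] wh 122.7 175.6 long axis -3.3 z95 0.075 
blue [483.7 424.1] wh 73.5 188.6 long axis 12.3 z95 0.026 ODD
pack [ 649.7 -307.7] wh 86.5 214.2 long axis -85.2 z95 0.075 ODD
pack [ 550.2 -314.1] wh 40.5 70.1 long axis 6.0 z95 0.072 
pack [ 555.1 -383.1] wh 38.9 70.8 long axis 5.4 z95 0.072 
pack [ 544.7 -247.9] wh 39.0 70.4 long axis 4.3 z95 0.072 
pack [ 544.1 -164.3] wh 31.1 51.7 long axis 0.1 z95 0.076 ODD
pack [ 468.3 -321.4] wh 41.4 70.3 long axis 6.3 z95 0.072 
pack [ 472.1 -389.8] wh 40.0 69.3 long axis 4.5 z95 0.071 
pack [ 461.4 -254. ] wh 39.0 68.2 long axis 3.7 z95 0.072 
blue [556.2 179.4] wh 121.1 175.1 long axis -3.1 z95 0.075 
blue [488.1 374.3] wh 123.0 173.4 long axis -9.7 z95 0.027 
pack [ 649.7 -307.3] wh 86.6 213.9 long axis -85.4 z95 0.075 ODD
pack [ 550.5 -313.9] wh 39.3 70.2 long axis 5.3 z95 0.072 
pack [ 555.4 -382.7] wh 41.6 70.8 long axis 5.9 z95 0.071 
pack [ 544.7 -247.8] wh 38.9 69.9 long axis 4.1 z95 0.072 
pack [ 539.2 -164.4] wh 31.3 60.7 long axis 1.1 z95 0.077 ODD
pack [ 468.1 -321.9] wh 39.9 70.2 long axis 4.8 z95 0.072 
pack [ 472.2 -389.2] wh 40.0 69.4 long axis 3.9 z95 0.072 
pack [ 461.6 -254.1] wh 39.3 67.3 long axis 1.7 z95 0.071 
now [494.4 375.2 127.8] ty 80.5 tilt [ 0.002 -0.002 -1.   ] open 0.566 F [ 0.6 -0.9  1.1] grip 0.0 t 47.5 q6 -0.92
  shift [ 6.3 -1.3 67.8] yaw -0.1
```

```bash
python3 -m crank '[[[6,-1,40],0,110],[[6,-1,68],0,110],[[6,-1,68],0,110],[[6,-1,68],0,110]]' >/dev/null
python3 - <<'E'
from look import *
plan((488,374.7,-18,80.4))
E
```

```text
now [489.1 375.2  61.7] ty 80.5 tilt [ 0. -0. -1.] open 0.569 F [1.  0.3 0.5] grip 0.0 t 48.0 q6 -0.91
  shift [ 1.  -0.7 79.7] yaw 0.1
```

```bash
python3 -m crank '[[[1,-1,30],0,110],[[1,-1,55],0,110],[[1,-1,68],0,110],[[1,-1,74],0,110],[[1,-1,78],0,110],[[1,-1,79],0,110],[[1,-1,79],0,110],[[1,-1,79],0,110]]'
python3 -m crank '[[[0,0,0],0,150],[[0,0,0],0,170],[[0,0,0],0,190],[[0,0,0],0,210],[[0,0,0],0,225],[[0,0,0],0,225],[[0,0,0],0,225]]' 50
python3 -m crank '[[[0,0,-3],0,225],[[0,0,-8],0,225],[[0,0,-20],0,225],[[0,0,-50],0,225],[[0,0,-90],0,225],[[0,0,-135],0,225],[[0,0,-135],0,225],[[0,0,-135],0,225],[[0,0,-135],0,225]]'
python3 - <<'E'
from look import *
plan((556.8,180.5,120,86.9))
E
```

```text
time: 48.75
eef_pos: [0.4879, 0.3761, -0.0166]
tcp_rot: [0.082, 0.997, 0.0, 0.001]
contact_force: [-0.6, -0.6, 0.6]
opening: 0.572
finger_force: 0.0
time: 49.45
eef_pos: [0.4874, 0.3758, -0.0172]
tcp_rot: [0.082, 0.997, 0.0, 0.0]
contact_force: [-0.0, -0.0, 3.2]
opening: 0.218
finger_force: 51.5
time: 50.35
eef_pos: [0.486, 0.375, 0.1159]
tcp_rot: [0.082, 0.997, -0.001, -0.001]
contact_force: [0.1, 0.2, -2.3]
opening: 0.214
finger_force: 51.0
now [486.  375.  115.9] ty 80.6 tilt [ 0.002 -0.002 -1.   ] open 0.214 F [ 0.1  0.2 -2.3] grip 51.0 t 50.4 q6 -0.91
  shift [-101.7 -180.3   -4.1] yaw -6.3
```

```bash
python3 -m crank '[[[-101,-180,0],-6.3,225],[[-101,-180,0],-6.3,225],[[-101,-180,0],-6.3,225],[[-101,-180,0],-6.3,225],[[-101,-180,0],-6.3,225],[[-101,-180,0],-6.3,225],[[-101,-180,15],-6.3,225],[[-101,-180,30],-6.3,225],[[-101,-180,30],-6.3,225],[[-101,-180,30],-6.3,225]]'
python3 - <<'E'
from look import *
c=cam('wrist'); P=cloud(c)*1000
hsv=cv2.cvtColor(c['frame'],cv2.COLOR_BGR2HSV)
m=(hsv[...,0]>100)&(hsv[...,0]<130)&(hsv[...,1]>130)
zr=get_state()['eef_pos'][2]*1000+17.2+28; print('rim z',zr)
u,v=np.meshgrid(range(560),range(420)); m&=(u<450)&(u>110)&(v<300)&(P[...,2]>zr-5)&(P[...,2]<zr+6)
t=P[m]; a=np.radians(-3.2); r=(t[:,:2]-[556.9,180.3])@np.array([[np.cos(a),-np.sin(a)],[np.sin(a),np.cos(a)]])
print(len(t),'x min',np.percentile(r[:,0],[.5,2,5]).round(1),'y',np.percentile(r[:,1],[.5,2,98,99.5]).round(1))
e=r[r[:,0]<-80]; print('end slope',np.polyfit(e[:,1],e[:,0],1).round(4))
plan((557,180.7,54.8,86.9))
E
```

```text
time: 51.35
eef_pos: [0.5559, 0.1825, 0.0858]
tcp_rot: [0.026, 1.0, -0.0, -0.001]
contact_force: [-0.5, 0.3, -0.7]
opening: 0.217
finger_force: 50.9
rim z 132.03303212962
9096 x min [-87.7 -87.4 -87.1] y [-56.7 -53.7  63.7  64.1]
end slope [ 5.90000e-03 -8.54912e+01]
now [556.8 182.4  86.8] ty 87.0 tilt [ 0.001 -0.    -1.   ] open 0.214 F [ 0.1  0.3 -1.1] grip 50.9 t 51.4 q6 -1.37
  shift [-0.3 -1.7 32. ] yaw 0.1
```

```bash
python3 -m crank '[[[0,-2,0],0,225],[[0,-2,10],0,225],[[0,-2,19],0,225],[[0,-2,25],0,225],[[0,-2,28],0,225],[[0,-2,30],0,225],[[0,-2,30],0,225],[[0,-2,30],0,225]]'
python3 -m crank '[[[0,0,1],0,225],[[0,0,2],0,225],[[0,0,2],0,225]]'
```

```text
time: 52.2
eef_pos: [0.5575, 0.1796, 0.0577]
tcp_rot: [0.027, 1.0, 0.0, 0.0]
contact_force: [0.1, 0.0, -1.5]
opening: 0.218
finger_force: 51.0
time: 52.5
eef_pos: [0.5572, 0.1796, 0.0554]
tcp_rot: [0.027, 1.0, -0.0, -0.0]
contact_force: [0.0, -0.0, -1.3]
opening: 0.215
finger_force: 51.0
```

```bash
python3 -m crank '[[[0,0,1],0,225],[[0,0,1],0,225],[[0,0,1],0,225]]'
python3 -m crank '[[[0,0,-1],0,200],[[0,0,-1],0,160],[[0,0,-1],0,120],[[0,0,-1],0,110],[[0,0,-1],0,110],[[0,0,-20],0,110],[[0,0,-60],0,110],[[0,0,-100],0,110],[[0,0,-130],0,110],[[0,0,-130],0,110]]'
python3 - <<'E'
from look import *
a=np.radians(CA)
lp=np.array([60-130*np.cos(.5)-7*np.sin(.5),150]); print('pad y/x ch',lp,'world',cell(*lp), 'snap(.32) ',cell(60-130*np.cos(.18),150))
c=cell(*lp); plan((*c,190,94.5))
E
```

```text
time: 52.8
eef_pos: [0.5574, 0.1796, 0.0548]
tcp_rot: [0.027, 1.0, 0.0, 0.0]
contact_force: [-1.4, -1.7, 1.5]
opening: 0.221
finger_force: 51.2
time: 53.8
eef_pos: [0.5608, 0.1801, 0.1911]
tcp_rot: [0.027, 1.0, 0.001, 0.006]
contact_force: [-0.2, 0.9, 0.3]
opening: 0.572
finger_force: 0.0
pad y/x ch [-57.44171182 150.        ] world [ 438.96649745 -172.96922471] snap(.32)  [ 428.54076763 -173.78974744]
now [560.8 180.1 191.1] ty 86.9 tilt [-0.011  0.002 -1.   ] open 0.572 F [-0.2  0.9  0.3] grip 0.0 t 53.8 q6 -1.38
  shift [ 102.4 -359.2    1.1] yaw -7.6
```

```bash
python3 -m crank '[[[105,-359,0],-7.6,255],[[105,-359,0],-7.6,255],[[105,-359,0],-7.6,255],[[105,-359,0],-7.6,255],[[105,-359,0],-7.6,255],[[105,-359,0],-7.6,255],[[105,-359,0],-7.6,255],[[105,-359,0],-7.6,255],[[105,-359,0],-7.6,255],[[105,-359,0],-7.6,255]]' 40 >/dev/null
python3 -m crank '[[[0,0,0],0,255],[[0,0,0],0,255]]' >/dev/null
python3 - <<'E'
from look import *
plan((*cell(-60,150),120,94.5)); 
c=cam('wrist'); P=cloud(c)*1000; cv2.imwrite('pics/w6.png',c['frame'])
v=cv2.cvtColor(c['frame'],cv2.COLOR_BGR2HSV)[...,2]
d=np.linalg.norm(P[...,:2]-cell(-57,150),axis=-1)
m=(v<80)&(d<60)&(P[...,2]>100)&(P[...,2]<140); print(m.sum(),P[m].mean(0).round(1),P[m].min(0).round(1),P[m].max(0).round(1))
look('pics/top4.png')
E
```

```text
now [ 433.1 -171.9  184.1] ty 94.6 tilt [ 0.     0.001 -1.   ] open -0.002 F [-0.8 -0.7 -0.1] grip 0.0 t 55.0 q6 -2.25
  shift [-3.2 -1.5 64.1] yaw 0.1
1831 [ 439.4 -173.4  126.3] [ 421.4 -190.8  113.3] [ 463.7 -155.6  134.6]
blue [557.  178.3] wh 121.4 176.5 long axis -3.2 z95 0.099 
pack [ 649.7 -307.5] wh 85.9 212.6 long axis -85.4 z95 0.075 ODD
pack [ 549.7 -314.2] wh 39.5 70.2 long axis 4.6 z95 0.072 
pack [ 555.3 -383.4] wh 40.6 69.6 long axis 4.1 z95 0.072 
pack [ 544.8 -247.9] wh 38.6 70.3 long axis 3.6 z95 0.072 
pack [ 540.8 -164.3] wh 31.2 57.9 long axis 0.5 z95 0.077 ODD
pack [ 474.3 -321.3] wh 39.5 57.6 long axis 6.8 z95 0.072 ODD
pack [ 472.4 -389.5] wh 39.3 69.4 long axis 3.5 z95 0.071
```

View pics/w6.png

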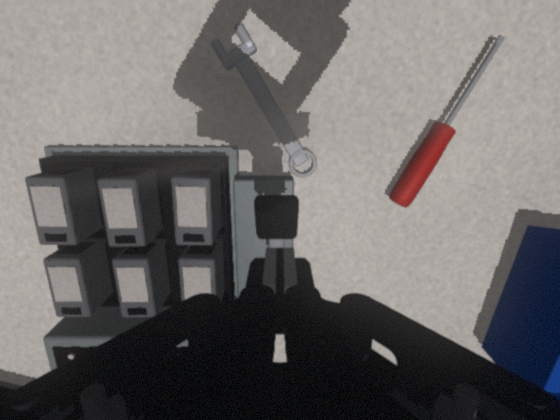

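```bash
python3 -m crank '[[[-1,-2,40],0,255],[[-1,-2,70],0,255],[[-1,-2,80],0,255],[[-1,-2,86],0,255],[[-1,-2,92],0,255],[[-1,-2,98],0,255],[[-1,-2,98],0,255]]'
python3 -m crank '[[[0,0,6],0,255],[[0,0,12],0,255],[[0,0,18],0,255],[[0,0,24],0,255],[[0,0,24],0,255]]'
python3 -m crank '[[[0,0,6],0,255],[[0,0,12],0,255],[[0,0,18],0,255],[[0,0,18],0,255]]'
```

```text
time: 55.8
eef_pos: [0.436, -0.1761, 0.0887]
tcp_rot: [-0.039, 0.999, -0.001, 0.002]
contact_force: [-0.0, 0.6, 5.6]
opening: -0.004
finger_force: 2.5
time: 56.3
eef_pos: [0.4343, -0.1751, 0.0622]
tcp_rot: [-0.039, 0.999, -0.0, 0.0]
contact_force: [1.8, -1.9, 1.0]
opening: -0.002
finger_force: 0.6
time: 56.7
eef_pos: [0.4328, -0.1742, 0.0427]
tcp_rot: [-0.039, 0.999, 0.001, -0.001]
contact_force: [0.9, 1.1, -0.4]
opening: 0.002
finger_force: 0.0
```

```bash
python3 -m crank '[[[0,0,5],0,255],[[0,0,9],0,255],[[0,0,9],0,255]]'
python3 -m crank '[[[0,0,-30],0,255],[[0,0,-80],0,255],[[0,0,-130],0,255],[[0,0,-170],0,255],[[-60,200,-170],0,200],[[-60,200,-170],0,110],[[-60,200,-170],0,110],[[-60,200,-170],0,110],[[-60,200,-170],0,110],[[-60,200,-170],0,110]]'
python3 - <<'E'
from look import *
L=look(); c=cam('scene'); P=cloud(c)*1000
cv2.imwrite('pics/s5.png',cv2.resize(c['frame'][120:320,80:400],(800,500)))
c=cam('top'); P=cloud(c)*1000; cv2.imwrite('pics/top5.png',c['frame'])
v=cv2.cvtColor(c['frame'],cv2.COLOR_BGR2HSV)[...,2]
m=(v<80)&(np.linalg.norm(P[...,:2]-cell(-68,150),axis=-1)<25)&(P[...,2]>35); print('pad',m.sum(),P[m].mean(0).round(1),np.median(P[m][:,2]))
E
```

```text
time: 57.0
eef_pos: [0.4335, -0.1748, 0.0347]
tcp_rot: [-0.039, 0.999, 0.0, -0.001]
contact_force: [-0.3, 0.5, 0.1]
opening: -0.002
finger_force: 0.0
time: 58.0
eef_pos: [0.4782, 0.0304, 0.2055]
tcp_rot: [-0.041, 0.999, -0.0, -0.0]
contact_force: [0.5, -0.1, 0.5]
opening: 0.57
finger_force: 0.0
blue [557.1 178. ] wh 121.2 177.2 long axis -3.3 z95 0.099 
pack [ 649.3 -307.5] wh 86.1 213.9 long axis -85.6 z95 0.076 ODD
pack [ 550.1 -314.9] wh 40.1 70.4 long axis 5.0 z95 0.072 
pack [ 555.2 -383.7] wh 40.7 70.8 long axis 4.4 z95 0.072 
pack [ 544.9 -248.1] wh 39.0 69.9 long axis 2.9 z95 0.071 
pack [ 487.6 -170. ] wh 33.4 164.7 long axis 4.0 z95 0.067 ODD
pack [ 468.1 -321.6] wh 39.7 69.8 long axis 6.2 z95 0.072 
pack [ 473.2 -389.1] wh 40.2 69.3 long axis 1.0 z95 0.072 
pack [ 461.3 -254.2] wh 39.3 67.1 long axis 2.6 z95 0.072 
pad 144 [ 427.  -174.2   60.7] 60.19772740155271
```

View pics/s5.png

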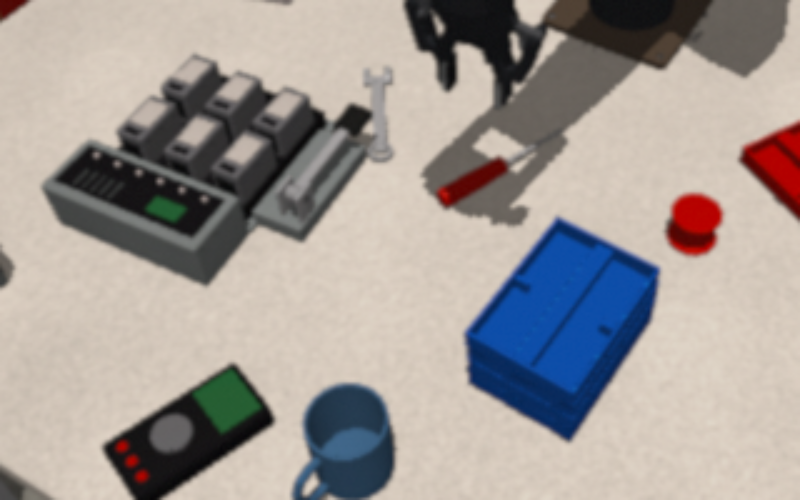

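The picture shows six packs upright in the charger, the lever down (pad at 60 mm), and both trays nested squarely on the pile. The gripper is clear of everything.

```bash
python3 -c "
from plant import ctrl; print(ctrl.sign_off())"
```

```text
the job is handed in; nothing more can be done
None
```

The job is handed in: all six charging pockets hold upright packs with none left over, both emptied trays are nested on the pile (rim at about 100 mm, as expected), and the lever was pressed last and stays down on its own.

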